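# Hang the test weight on the load cell

## Task

Get the load cell ready for its check. First take the sample jar out from under the load cell's wire loop and stand it upright in the shallow steel tray; then pick up the brass test weight by its snap hook, press the hook's sprung gate against the bottom bar of the loop until the bar passes inside and the gate springs shut, and leave the weight hanging freely from the loop. Leave the small vial and the small knobbed brass weight where they stand.

Things in the scene. Friction and masses are not known exactly. Their poses are not given: they have to be found in the camera images.
- loop_bar (a point): Middle of the straight bottom bar of the load cell's 7 mm steel wire loop, 165 mm above the bench. The bar runs along y; the loop's legs rise at y = +-16 mm (25 mm free between them), leaving 57 mm from bar centre up to the beam. x points to the post, roughly to the robot's left; z up. Fixed; place and yaw vary. Bring the hook in from the -x side, tool leaning 30 to 45 degrees: the beam is in the way of an upright tool.
- load_cell: The fixed stand: origin on the bench under its post. A 30 mm wide, 34 mm high aluminium beam, underside at z = 223 mm, runs from the post (26 x 36 mm) towards -x over the loop to x = -109.5 mm; the loop bar is at x = -95 mm. Base plate 85 x 100 x 10 mm.
- hook_grip (a point): Where to hold the loose test weight: centre of the upright flat spine of its steel snap hook (12 mm in x, 11 mm in y between flats, 52 mm high), 78 mm above the underside. z up, +x from spine to gate. Brass cylinder below: 44 mm across, 30 mm high, axis at x = +22 mm, on the bench. The hook is an oval in the x-z plane, 10 mm thick, top 50 mm above this point. In all about 0.4 kg.
- gate_press (a point): Point on the gate's centre line, 44 mm in +x and 10 mm above hook_grip, to press on the loop bar. The gate is an 8 mm rod, hinge 28 mm below and tip 20 mm above hook_grip; the fixed nose comes down to 21 mm above hook_grip, its inner face at x = 39 mm. Press till the bar is at x = 29 to 32 mm from hook_grip, behind the nose; then lower the hook: the bar climbs over the gate tip and the gate shuts.
- hook_crook (a point): Where the bar's centre lies when the hook hangs on it: under the hook's inner top, 22 mm in +x and 36 mm above hook_grip. The free inside of the hook is 33 mm wide, from the spine's face (x = 6 mm from hook_grip) to the nose.
- gate (a joint): Angle of the snap hook's gate, rad: 0 shut, grows as it swings inward, stop at 0.75; a spring shuts it (about 1.5 N near the tip to start, 3 N at 0.5 rad). It cannot swing outward.
- jar_centre (a point): Centre, 33 mm above its foot, of the loose sample jar: white plastic, green screw lid, 52 mm across (lid 48 mm), 67 mm high, 0.12 kg, standing on the bench below and 28 to 42 mm towards -x of the loop bar, where the weight has to hang. z is its axis.
- tray_in (a point): Centre of the inner floor of the fixed shallow steel tray, 110 x 110 mm outside, 102 mm inside, floor 4 mm above the bench, rim 14 mm above the bench. Tray and test weight stand to the right of the load cell, either one nearer to it.
- vial: Small glass vial with black cap, 27 mm across, 56 mm high, origin at its foot; a bystander standing farther back on the bench than the load cell.
- brass_weight: Small knobbed brass weight, 25 mm across, 30 mm high, without a hook, origin at its foot; a bystander farther back on the bench than tray and test weight.

How it is judged (in metres and radians):
On the way, in this order (a step that is already met when the one before it is completed fails the run):
1. the jar stands upright in the tray (horizontal distance between jar_centre and tray_in below 0.032 m and height (world z) of jar_centre below 0.045 m and angle between jar_centre's own z axis and vertical below 0.12 rad), for 0.2 s.
2. the test weight is lifted off the bench (height (world z) of hook_grip above 0.098 m), for 0.1 s.
3. the gate is pressed inward by the loop's bar (value of joint gate above 0.2 rad and distance between loop_bar and hook_grip below 0.056 m and height (world z) of hook_grip above 0.11 m), for 0.04 s.
4. the bar is inside the hook and the gate has sprung shut (value of joint gate below 0.1 rad and x of loop_bar in the frame of hook_grip between 0.004 and 0.04 m and z of loop_bar in the frame of hook_grip between 0 and 0.046 m), for 0.2 s.
At the end, for the whole second after the job is handed in: The weight hangs from the loop, off the bench, within 0.35 rad of upright: the bar is in the crook inside the hook (22 to 46 mm above the grip point) and the gate is shut (under 0.1 rad). The jar stands upright on the tray floor, within 32 mm of its centre (all of step 1 and value of joint gate below 0.1 rad and x of loop_bar in the frame of hook_grip between 0.004 and 0.04 m and z of loop_bar in the frame of hook_grip between 0.022 and 0.046 m and angle between hook_grip's own z axis and vertical below 0.35 rad and height (world z) of hook_grip above 0.115 m); the robot touches nothing.
It fails at once if the jar is tipped over (angle between jar_centre's own z axis and vertical above 1 rad).
It fails at once if the small vial is pushed away or knocked over (distance of vial from where it was at the start of the episode above 0.02 m or angle between vial's own z axis and vertical above 0.5 rad).
It fails at once if the small brass weight is pushed away (distance of brass_weight from where it was at the start of the episode above 0.02 m).
It also fails if it takes over 64 s, if anything falls off the work surface, if the arm or the gripper's body presses on something with over 40 N, if the wrist force passes 120 N, or if a joint passes its speed limit or range.

## Robot

A 7-joint arm with a two-finger parallel gripper is mounted at the origin on a cart in front of the work surface, level with it; the furniture and walls round the work are solid. World frame = base frame: x ahead of the robot, y to its left, z up, the work surface at z = 0. Lengths are in m, angles in degrees, forces in N, time in s.
With the tool pointing down it reaches from about 0.35 to 0.775 m from the base axis. Payload 3.1 kg.
Tool frame: the origin (TCP) lies at the very end of the fingers, on their centre line; the grasp point (between the pads) lies 19 mm behind it; z points along the fingers, y is the direction in which the jaws open and shut (so a half turn about z gives the same grasp; the last joint's range is limited). The gripper opens to 85 mm and grips with 20 to 120 N. Pads are 22 mm wide; open, the fingers measure 114 mm over their backs; the gripper's body (76 mm by 85 mm) begins 54 mm behind the grasp point. The pads swing forward as they close: fully open they stand 13 mm farther back than shut.
Start: joints at [-73.665, 17.813, 0.802, 86.603, -0.252, 75.585, -1.558], TCP at [0.177, 0.521, 0.231] pointing down, gripper open.
Joint ranges: [-154.91, 154.91], [-16.99, 109.72], [-72.82, 74.43], [7.12, 147.25], [-82.49, 262.49], [11.32, 116.49], [-174.64, 174.64]. Speed limits (degrees/s): [159.86, 159.86, 180, 180, 180, 180, 180].

## Interface

Orientations are given as a 3x3 rotation matrix whose columns are the frame's x, y, z axes.
In Python, from cell import bot, cams, job gives the robot as it stands.
- The arm moves only by the tool carry_out, never from a script. Its argument "commands" is one flat list of numbers, 5 for each row, row after row: the shift along the tool's x, y, z in units of 25 mm (1.0 is 25 mm), then the turn about the tool's z in rad, then the closure, from 0 (fully open) to 1 (shut). In form: [x, y, z, yaw, claw, x, y, z, yaw, claw, ...]. A call has exactly 10 rows; each row shifts and turns the commanded pose from where the row before left it, along the tool's axes as they then stand; what a row does not reach is not made up. A row lasts 1/8 s, in which the tool goes at most 62.5 mm and 10.7 degrees, less where a joint would pass 70% of its speed; a pose out of reach is approached as far as the arm can. A call is refused whole if a number of a shift passes 1 or a number of a turn 0.188, either way. A call with a gripper value outside its range is refused whole. The fingers move at their own pace and stop on an object; "newtons" is the grip in N (left out, the last holds). Time passes only in rows, so rows that do not move let the fingers close, or fill a call up. It gives the time, the measured TCP pose, the force and the opening at its end, in the units of the state.
- bot.read_state(): the state, without advancing time (a new reading comes with each control period).
- cams.capture(name): name is "scene" or "top" or "wrist"; returns the picture (384x512x3 uint8, blue, green, red); there is no depth.
- cams.camera_info(name): a dict with "fx", "fy", "cx", "cy" (pixels), "rvec" (rotation vector, rad) and "tvec" (3), from world to camera coordinates, as OpenCV has them; the wrist camera has in their place "T_tool_cam" (4x4, takes a point from camera to tool coordinates, whose origin is the TCP and whose axes are the flange's). Camera axes: x right, y down, z forward; pixel columns grow to the right and rows downward; lengths in m; the calibration is good to about 2 mm. The wrist camera is an equidistant fisheye: a pixel r from the principal point sees the ray r / f radians off the axis. A picture is of the moment at which its call begins: read the wrist's pose just before it. camera_info takes no time and is no camera call.
- job.sign_off(): hands the job in, once; it reports no verdict.
The state is a dict: "time_s": time; "q": joint angles; "dq": joint speeds; "effort": joint torques, N m; "ee_pos": TCP position; "ee_rot": TCP orientation; "force": force on the tool from outside, world axes, zero at the start; "torque": the same for the moment, N m; "opening": finger opening in m.
Only numpy, scipy, OpenCV 4.12 (cv2) and the standard library are available. Lean on these libraries where they do the work, as an engineer would, in place of code of your own. Each camera call takes 0.05 s, during which the arm holds its last target.

## Working session

There is one attempt and no reset: what is moved stays moved. The work goes in short steps, Python scripts to look and compute and a tool call to move; the robot and the scene stay as the last step left them, time stands still between calls to the robot, and variables do not carry over. Pictures are saved under pics/ and viewed, and the job is handed in when it is done.

Besides the shell and the picture viewer there is one more tool, called after "Call:" as name(argument=value, ...) on one line, values as JSON. carry_out: Moves the arm, as the interface text tells. Its arguments: {"type":"object","properties":{"commands":{"type":"array"},"newtons":{"type":"number"}},"required":["commands"]}

```bash
mkdir -p pics; ls
python3 - <<'E'
from cell import bot,cams,job
import cv2
s=bot.read_state();print(s)
for n in("scene","top","wrist"):
    print(n,cams.camera_info(n)); cv2.imwrite(f"pics/{n}0.png",cams.capture(n))
E
```

```text
pics
{'time_s': 0.0, 'q': array([-73.66544763,  17.85865514,   0.80258318,  86.69125521,
        -0.2521833 ,  75.58501391,  -1.55896159]), 'dq': array([-0.10997222, -0.02661846,  0.04206355,  0.01236508, -0.06721548,
        0.07713236,  0.09091761]), 'effort': array([-4.20321135e-05, -3.79913628e+01,  1.45957936e-01, -2.30587131e+01,
        1.23133327e-02,  1.38608678e-02,  8.36074719e-06]), 'ee_pos': array([0.17631601, 0.52020459, 0.23024314]), 'ee_rot': array([[-9.47093970e-01,  3.20955740e-01, -6.51957647e-04],
       [ 3.20956387e-01,  9.47091348e-01, -2.23079091e-03],
       [-9.85216989e-05, -2.32201859e-03, -9.99997299e-01]]), 'force': array([-0.45166741, -0.45520278,  0.80071044]), 'torque': array([-0.01031743, -0.08743731,  0.00164427]), 'opening': 0.08532719826289283}
scene {'fx': 350.26232838091795, 'fy': 350.26232838091795, 'cx': 261.45441569753694, 'cy': 190.2121643872263, 'rvec': array([ 2.18408035, -0.6197165 ,  0.29824946]), 'tvec': array([-0.50056226,  0.31499352,  0.66121437])}
top {'fx': 367.6945028867086, 'fy': 367.6945028867086, 'cx': 253.76864272377415, 'cy': 193.9901377466806, 'rvec': array([ 2.20646332, -2.14359011,  0.07067295]), 'tvec': array([0.02234167, 0.58053361, 0.93478312])}
wrist {'fx': 297.3186396354542, 'fy': 297.3186396354542, 'cx': 255.17438050895757, 'cy': 187.50787390191334, 'T_tool_cam': array([[-6.20756915e-05, -9.64411950e-01, -2.64404209e-01,
         6.61713039e-02],
       [ 9.99999935e-01,  3.39824360e-05, -3.58726342e-04,
         1.81366139e-03],
       [ 3.54945070e-04, -2.64404215e-01,  9.64411886e-01,
        -1.42946298e-01],
       [ 0.00000000e+00,  0.00000000e+00,  0.00000000e+00,
         1.00000000e+00]])}
```

View pics/scene0.png

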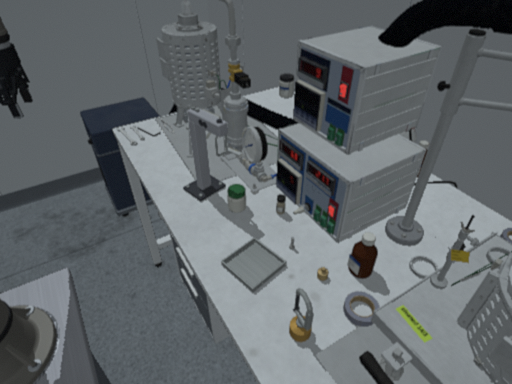

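View pics/top0.png

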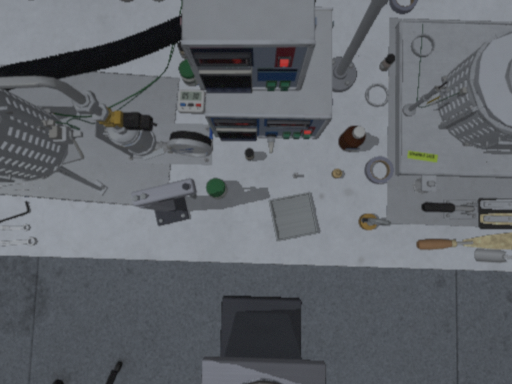

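View pics/wrist0.png

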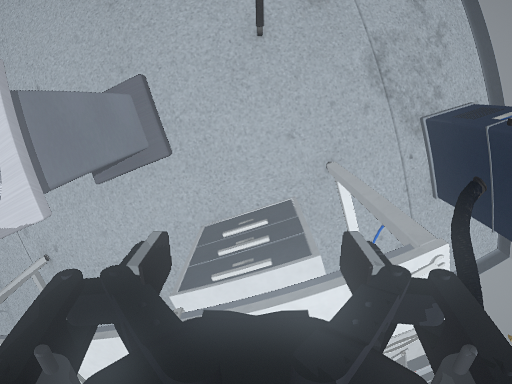

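```bash
cat > h.py <<'E'
import numpy as np,cv2
from cell import bot,cams,job
def cam(n):
    i=cams.camera_info(n);K=np.array([[i['fx'],0,i['cx']],[0,i['fy'],i['cy']],[0,0,1]]);R=cv2.Rodrigues(i['rvec'])[0]
    return K,R,np.array(i['tvec'])
def proj(n,P):
    K,R,t=cam(n);p=(np.atleast_2d(P)@R.T+t)@K.T;return p[:,:2]/p[:,2:]
def ray(n,uv):
    K,R,t=cam(n);d=R.T@np.linalg.solve(K,np.array([uv[0],uv[1],1.]));return -R.T@t,d/np.linalg.norm(d)
def onz(n,uv,z):
    o,d=ray(n,uv);return o+d*(z-o[2])/d[2]
def wpose():
    s=bot.read_state();T=np.eye(4);T[:3,:3]=s['ee_rot'];T[:3,3]=s['ee_pos'];return T@cams.camera_info('wrist')['T_tool_cam']
def wray(T,uv):
    i=cams.camera_info('wrist');x=uv[0]-i['cx'];y=uv[1]-i['cy'];r=np.hypot(x,y);th=r/i['fx']
    d=np.array([x/r*np.sin(th),y/r*np.sin(th),np.cos(th)]) if r>0 else np.array([0,0,1.])
    return T[:3,3],T[:3,:3]@d
def wproj(T,P):
    i=cams.camera_info('wrist');p=(np.atleast_2d(P)-T[:3,3])@T[:3,:3];r=np.hypot(p[:,0],p[:,1]);th=np.arctan2(r,p[:,2])
    return np.c_[i['cx']+i['fx']*th*p[:,0]/r,i['cy']+i['fx']*th*p[:,1]/r]
def wonz(T,uv,z):
    o,d=wray(T,uv);return o+d*(z-o[2])/d[2]
def tri(rays):
    A=np.zeros((3,3));b=np.zeros(3)
    for o,d in rays:
        M=np.eye(3)-np.outer(d,d);A+=M;b+=M@o
    return np.linalg.solve(A,b)
def crop(src,out,x0,y0,x1,y1,k):
    im=cv2.imread(src)[y0:y1,x0:x1];cv2.imwrite(out,cv2.resize(im,None,fx=k,fy=k,interpolation=cv2.INTER_CUBIC))
E
python3 - <<'E'
from h import *
print(proj('top',[[0,0,0],[.5,0,0],[.5,.3,0]]),proj('scene',[[.1,0,0],[.5,0,0],[.5,.3,0]]))
crop('pics/top0.png','pics/tc.png',120,140,400,260,2.8)
crop('pics/scene0.png','pics/sc.png',160,80,350,350,2.2)
E
```

```text
[[262.55667991 422.34151982]
 [267.75076607 225.05624001]
 [154.95271032 221.72350799]] [[ 54.18321633 330.86736813]
 [230.96989937 250.84093307]
 [184.66505237 186.51408314]]
```

View pics/tc.png

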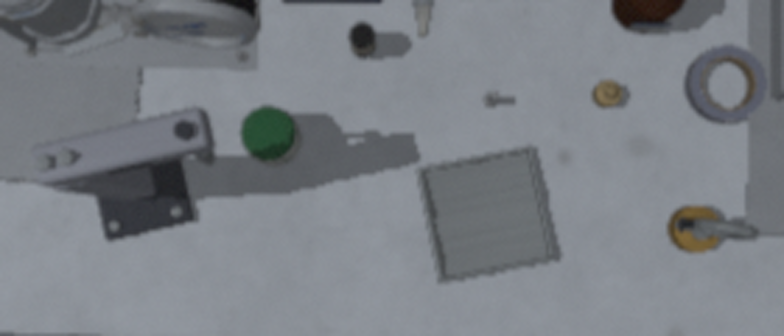

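View pics/sc.png

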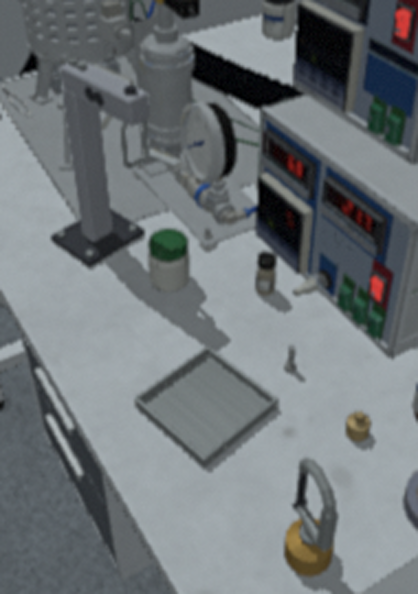

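Run:
```python
from h import *
print('camtop',ray('top',(256,192)),'scene',ray('scene',(256,192)))
t=cv2.imread('pics/top0.png');hsv=cv2.cvtColor(t,cv2.COLOR_BGR2HSV)
def cen(im,lo,hi,box):
    x0,y0,x1,y1=box;h=cv2.cvtColor(im[y0:y1,x0:x1],cv2.COLOR_BGR2HSV);m=cv2.inRange(h,lo,hi);n,l,s,c=cv2.connectedComponentsWithStats(m);k=1+np.argmax(s[1:,4]);return c[k]+[x0,y0],s[k]
c,s=cen(t,(40,80,20),(90,255,255),(190,165,240,210));print('lid',c,s,onz('top',c,.067))
sc=cv2.imread('pics/scene0.png')
c2,s2=cen(sc,(40,80,20),(90,255,255),(215,170,260,225));print('lid sc',c2,s2,onz('scene',c2,.060))
c,s=cen(t,(10,80,60),(30,255,255),(355,205,390,240));print('brass',c,s,onz('top',c,.03))
print('tray',onz('top',(295,216.8),.012), onz('scene',(160+206/2.2,80+408/2.2),.012))
crop('pics/scene0.png','pics/s1.png',180,95,250,215,6.5)
crop('pics/scene0.png','pics/s2.png',270,270,340,350,7)
crop('pics/top0.png','pics/t1.png',120,170,240,230,6.5)
crop('pics/top0.png','pics/t2.png',260,180,400,250,5.5)
```

```text
camtop (array([0.50513011, 0.02545669, 0.9775139 ]), array([ 0.08337985,  0.00834504, -0.9964829 ])) scene (array([ 0.25875533, -0.53009035,  0.6625993 ]), array([ 0.39473059,  0.66460989, -0.63441426]))
lid [215.43650794 187.1468254 ] [ 17  14  18  18 252] [0.59057638 0.13442818 0.067     ]
lid sc [236.07909605 190.98870056] [ 14  15  16  13 177] [0.58976084 0.13328396 0.06      ]
brass [366.6328125 221.6796875] [  4   9  17  16 128] [ 0.51622079 -0.25196426  0.03      ]
tray [ 0.52369223 -0.07039489  0.012     ] [ 0.51972062 -0.07671217  0.012     ]
```

View pics/s1.png

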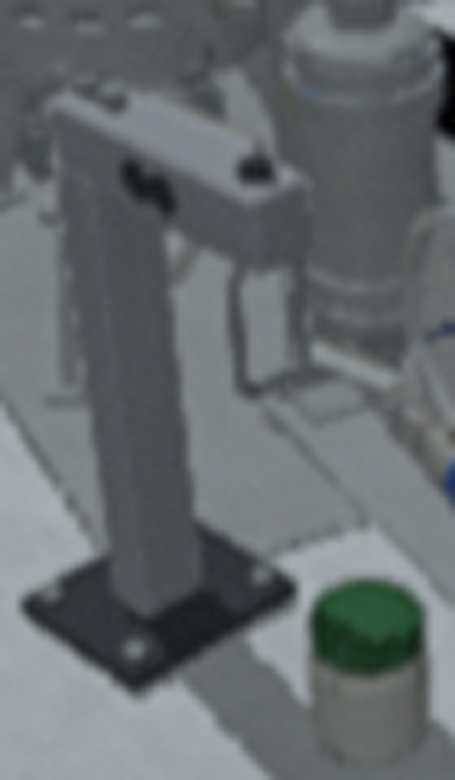

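View pics/s2.png

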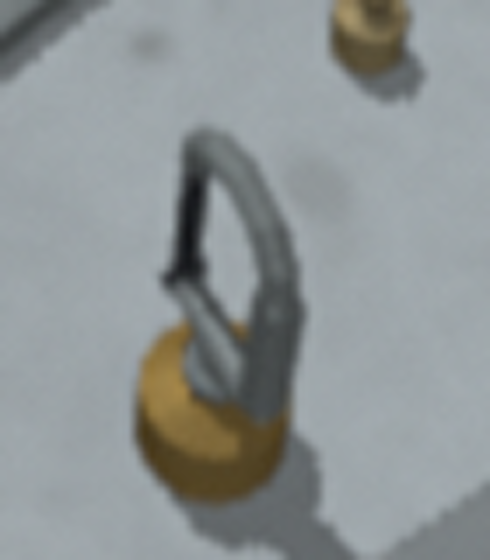

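View pics/t1.png

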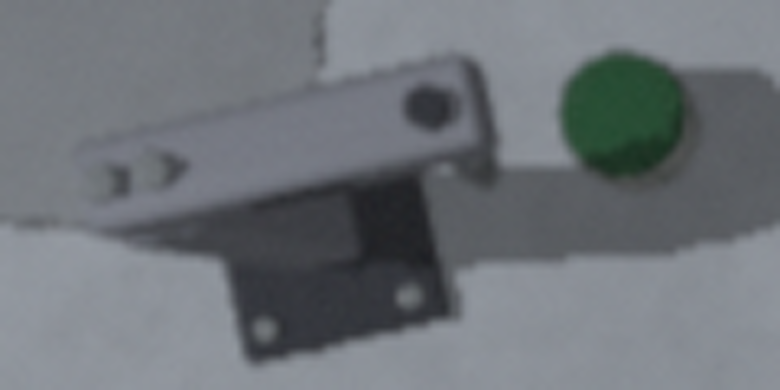

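View pics/t2.png

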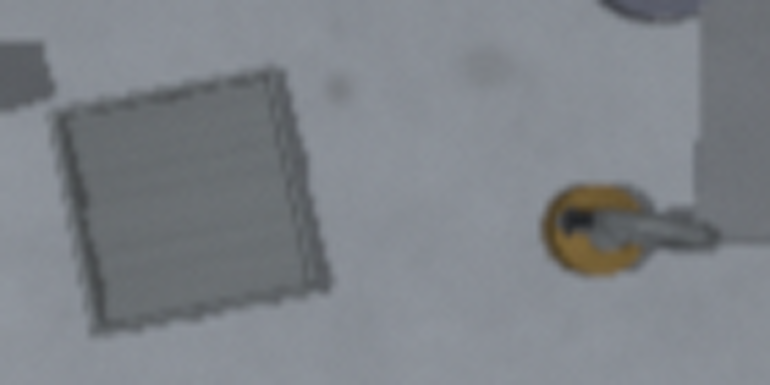

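Run:
```python
from h import *
T=lambda u,v:(120+u/6.5,170+v/6.5)
S=lambda u,v:(180+u/6.5,95+v/6.5)
T2=lambda u,v:(260+u/5.5,180+v/5.5)
S2=lambda u,v:(270+u/7,270+v/7)
for z,a,b in[(.257,T(80,155),T(455,60)),(.257,T(95,228),T(470,148))]:
    p,q=onz('top',a,z),onz('top',b,z);d=p-q;print('edge',p,q,np.degrees(np.arctan2(d[1],d[0])))
print('bolt',onz('top',T(432,102),.261),onz('scene',S(256,165),.261),tri([ray('top',T(432,102)),ray('scene',S(256,168))]))
print('bar ends',onz('scene',S(246,392),.165),onz('scene',S(300,380),.165))
for uv in[(250,360),(455,315),(230,262)]:print('base corner',onz('top',T(*uv),.01))
for uv in[(135,690),(22,605),(297,590)]:print('base corner s',onz('scene',S(*uv),.01 if uv[0]>0 else 0))
print('tray corners',[onz('top',T2(*p),.014).round(4) for p in[(55,112),(280,70),(330,288),(95,332)]])
Sc=lambda u,v:(160+u/2.2,80+v/2.2)
print('tray s',[onz('scene',Sc(*p),.014).round(4) for p in[(136,403),(208,351),(278,403),(208,468)]])
# weight
print('hook top',onz('top',T2(578,215),.128-.005),onz('scene',S2(205,130),.128))
print('brass',onz('top',T2(597,230),.03), onz('scene',S2(212,395),.03))
print('spine base',onz('scene',S2(262,410),.04),'spine far',onz('top',T2(712,235),.08))
```

```text
edge [0.55483938 0.27540765 0.257     ] [0.58702959 0.16258925 0.257     ] 105.92491246084259
edge [0.53281602 0.26962139 0.257     ] [0.560339   0.15688164 0.257     ] 103.71918664623728
bolt [0.5736303  0.16823672 0.261     ] [0.57375214 0.1697057  0.261     ] [0.57341686 0.16846706 0.26043972]
bar ends [0.56151236 0.16965256 0.165     ] [0.58364624 0.16619641 0.165     ]
base corner [0.4907321  0.28745177 0.01      ]
base corner [0.51131674 0.20513779 0.01      ]
base corner [0.53009433 0.29756377 0.01      ]
base corner s [0.50983315 0.20066697 0.01      ]
base corner s [0.49026774 0.28244677 0.01      ]
base corner s [0.60252857 0.22643978 0.01      ]
tray corners [array([ 0.5648, -0.0038,  0.014 ]), array([ 0.5879, -0.1106,  0.014 ]), array([ 0.4851, -0.136 ,  0.014 ]), array([ 0.4611, -0.0254,  0.014 ])]
tray s [array([ 0.459 , -0.0334,  0.014 ]), array([ 0.5625, -0.0094,  0.014 ]), array([ 0.5875, -0.1125,  0.014 ]), array([ 0.4828, -0.1426,  0.014 ])]
hook top [ 0.5209942  -0.22115411  0.123     ] [ 0.51643803 -0.24547515  0.128     ]
brass [ 0.51601025 -0.25684323  0.03      ] [ 0.51366225 -0.26403267  0.03      ]
spine base [ 0.51855714 -0.27886752  0.04      ] spine far [ 0.51471995 -0.29241306  0.08      ]
```

Call:
carry_out(commands=[1,-0.3,0,0,0,1,-0.3,0,0,0,1,-0.3,0,0,0,1,-0.3,0,0,0,1,-0.3,0,0,0,1,-0.3,0,0,0,1,-0.3,0,0,0,1,-0.3,0,0,0,1,-0.3,0,0,0,1,-0.2,0,0,0])

```text
time_s: 1.4
ee_pos: [-0.0844, 0.5321, 0.2309]
ee_rot: [[-0.947, 0.321, 0.0], [0.321, 0.947, -0.001], [-0.0, -0.001, -1.0]]
force: [-0.4, -0.2, 0.1]
opening: 0.0855
```

Call:
carry_out(commands=[0.58,1,0,0,0,0.58,1,0,0,0,0.58,1,0,0,0,0.58,1,0,0,0,0.58,1,0,0,0,0.58,1,0,0,0,0.58,1,0,0,0,0.58,1,0,0,0,0.58,1,0,0,0,0.58,1,0,0,0])

```text
time_s: 2.65
ee_pos: [-0.1385, 0.8098, 0.2291]
ee_rot: [[-0.947, 0.323, -0.001], [0.323, 0.947, 0.005], [0.003, 0.004, -1.0]]
force: [0.2, 1.8, 1.0]
opening: 0.0852
```

Run:
```python
from h import *
s=bot.read_state();print(s['q'].round(1),s['ee_pos'],s['ee_rot'].round(3))
```

```text
[-100.8   63.2   -1.4    8.5    1.3  108.   -29.8] [-0.13850502  0.809755    0.22905376] [[-0.947  0.323 -0.001]
 [ 0.323  0.947  0.005]
 [ 0.003  0.004 -1.   ]]
```

Call:
carry_out(commands=[0.58,1,0,0,0,0.58,1,0,0,0,0.58,1,0,0,0,0.58,1,0,0,0,0.58,1,0,0,0,0.58,1,0,0,0,0.58,1,0,0,0,0.58,1,0,0,0,0.58,1,0,0,0,0.58,1,0,0,0])

```text
time_s: 3.9
ee_pos: [-0.1684, 0.8738, 0.1749]
ee_rot: [[-0.956, 0.294, -0.012], [0.29, 0.948, 0.131], [0.05, 0.121, -0.991]]
force: [-0.4, 0.4, 0.0]
opening: 0.0856
```

Run:
```python
from h import *
s=bot.read_state();print(s['q'].round(1),s['ee_pos'],s['ee_rot'].round(3))
```

```text
[-102.1   67.8   -3.7    7.2    4.5   97.5  -29.5] [-0.16837478  0.87381997  0.17485548] [[-0.956  0.294 -0.012]
 [ 0.29   0.948  0.131]
 [ 0.05   0.121 -0.991]]
```

Call:
carry_out(commands=[0.6,1,-0.3,0,0,0.6,1,-0.3,0,0,0.6,1,-0.3,0,0,0.6,1,-0.3,0,0,0.6,1,-0.3,0,0,0.6,1,-0.3,0,0,0.6,1,-0.3,0,0,0.6,1,-0.3,0,0,0.6,1,-0.3,0,0,0.6,1,-0.3,0,0])

```text
time_s: 5.15
ee_pos: [-0.1936, 0.9305, 0.2375]
ee_rot: [[-0.953, 0.3, -0.054], [0.265, 0.904, 0.335], [0.149, 0.305, -0.941]]
force: [-0.1, -0.5, 0.5]
opening: 0.0853
```

Run:
```python
from h import *
s=bot.read_state();print(s['q'].round(1),s['ee_pos'],s['ee_rot'].round(3))
```

```text
[-106.7   67.3   74.4    7.2  -71.6   90.8  -26.3] [-0.19361711  0.93052855  0.23748231] [[-0.953  0.3   -0.054]
 [ 0.265  0.904  0.335]
 [ 0.149  0.305 -0.941]]
```

Call:
carry_out(commands=[0.6,1,-0.4,0,0,0.6,1,-0.4,0,0,0.6,1,-0.4,0,0,0.6,1,-0.4,0,0,0.6,1,-0.4,0,0,0.6,1,-0.4,0,0,0.6,1,-0.4,0,0,0.6,1,-0.4,0,0,0.6,1,-0.4,0,0,0.6,1,-0.4,0,0])

```text
time_s: 6.4
ee_pos: [-0.2099, 0.9543, 0.362]
ee_rot: [[-0.945, 0.314, -0.095], [0.222, 0.825, 0.52], [0.242, 0.471, -0.849]]
force: [0.3, -0.1, -0.2]
opening: 0.0855
```

Run:
```python
from h import *
s=bot.read_state();print(s['q'].round(1),s['ee_pos'],s['ee_rot'].round(3))
```

```text
[-107.7   60.8   74.4    7.2  -70.9   85.1  -26.9] [-0.20989745  0.9542841   0.36198621] [[-0.945  0.314 -0.095]
 [ 0.222  0.825  0.52 ]
 [ 0.242  0.471 -0.849]]
```

Call:
carry_out(commands=[0.6,1,-0.4,0,0,0.6,1,-0.4,0,0,0.6,1,-0.4,0,0,0.6,1,-0.4,0,0,0.6,1,-0.4,0,0,-0.5,-0.8,0.4,0,0,-0.6,-1,0.6,0,0,-0.6,-1,0.6,0,0,-0.6,-1,0.6,0,0,-0.6,-1,0.6,0,0])

```text
time_s: 7.65
ee_pos: [-0.1963, 0.8959, 0.299]
ee_rot: [[-0.938, 0.326, -0.117], [0.193, 0.772, 0.605], [0.288, 0.545, -0.787]]
force: [0.4, 0.3, -0.0]
opening: 0.0854
```

Run:
```python
from h import *
s=bot.read_state();print(s['q'].round(1),s['ee_pos'],s['ee_rot'].round(3))
```

```text
[-134.9   50.6   72.1   62.4  -64.2   60.2   -0.2] [-0.19627151  0.8958564   0.29902195] [[-0.938  0.326 -0.117]
 [ 0.193  0.772  0.605]
 [ 0.288  0.545 -0.787]]
```

```bash
cat >> h.py <<'E'
def plan(segs,claw=0,pr=True):
    """segs: list of (target xyz or None, yaw total, rows); prints rows"""
    s=bot.read_state();R=np.array(s['ee_rot']);p=np.array(s['ee_pos']);out=[]
    for tgt,yaw,n,*c in segs:
        if c:claw=c[0]
        tgt=p if tgt is None else np.array(tgt,float);d=(tgt-p)/n
        for _ in range(n):
            l=R.T@d/.025;row=[*l.round(2),round(yaw/n,3),claw];out.append(row)
            p=p+R@(np.array(row[:3])*.025);R=R@cv2.Rodrigues(np.array([0,0,row[3]]))[0]
    for r in out:
        print([float(x) for x in r], '!!' if max(abs(np.array(r[:3])))>1 else '')
    print('end',p.round(4),R.round(3).tolist());return out
def st():
    s=bot.read_state();print(s['time_s'],'q',s['q'].round(1),'p',s['ee_pos'].round(4),'F',s['force'].round(1),'op',round(s['opening'],4));print(s['ee_rot'].round(3));return s
E
python3 - <<'E'
from h import *
plan([([-.08,.70,.36],1.10,10)])
E
```

```text
[-0.52, -0.32, -0.72, 0.11, 0.0] 
[-0.55, -0.26, -0.72, 0.11, 0.0] 
[-0.57, -0.2, -0.72, 0.11, 0.0] 
[-0.59, -0.14, -0.72, 0.11, 0.0] 
[-0.6, -0.07, -0.72, 0.11, 0.0] 
[-0.61, -0.0, -0.72, 0.11, 0.0] 
[-0.6, 0.06, -0.72, 0.11, 0.0] 
[-0.59, 0.13, -0.72, 0.11, 0.0] 
[-0.58, 0.19, -0.72, 0.11, 0.0] 
[-0.55, 0.26, -0.72, 0.11, 0.0] 
end [-0.0804  0.7002  0.36  ] [[-0.135, 0.984, -0.117], [0.776, 0.178, 0.605], [0.617, -0.009, -0.787]]
```

Call:
carry_out(commands=[-0.52,-0.32,-0.72,0.11,0,-0.55,-0.26,-0.72,0.11,0,-0.57,-0.2,-0.72,0.11,0,-0.59,-0.14,-0.72,0.11,0,-0.6,-0.07,-0.72,0.11,0,-0.61,0,-0.72,0.11,0,-0.6,0.06,-0.72,0.11,0,-0.59,0.13,-0.72,0.11,0,-0.58,0.19,-0.72,0.11,0,-0.55,0.26,-0.72,0.11,0])

```text
time_s: 8.9
ee_pos: [-0.0795, 0.7002, 0.361]
ee_rot: [[-0.131, 0.984, -0.117], [0.777, 0.175, 0.605], [0.616, -0.011, -0.787]]
force: [1.0, 0.3, 0.4]
opening: 0.0855
```

Run:
```python
from h import *
st();plan([([.14,.52,.40],0,10)]);plan([([.14,.48,.40],0,10)])
```

```text
8.9 q [-154.3   16.8   73.7   93.   -34.2   47.9  -61.4] p [-0.0795  0.7002  0.361 ] F [1.  0.3 0.4] op 0.0855
[[-0.131  0.984 -0.117]
 [ 0.777  0.175  0.605]
 [ 0.616 -0.011 -0.787]]
[-0.58, 0.74, -0.66, 0.0, 0.0] 
[-0.58, 0.74, -0.66, 0.0, 0.0] 
[-0.58, 0.74, -0.66, 0.0, 0.0] 
[-0.58, 0.74, -0.66, 0.0, 0.0] 
[-0.58, 0.74, -0.66, 0.0, 0.0] 
[-0.58, 0.74, -0.66, 0.0, 0.0] 
[-0.58, 0.74, -0.66, 0.0, 0.0] 
[-0.58, 0.74, -0.66, 0.0, 0.0] 
[-0.58, 0.74, -0.66, 0.0, 0.0] 
[-0.58, 0.74, -0.66, 0.0, 0.0] 
end [0.1409 0.5201 0.3994] [[-0.131, 0.984, -0.117], [0.777, 0.175, 0.605], [0.616, -0.011, -0.787]]
[-0.7, 0.71, -0.76, 0.0, 0.0] 
[-0.7, 0.71, -0.76, 0.0, 0.0] 
[-0.7, 0.71, -0.76, 0.0, 0.0] 
[-0.7, 0.71, -0.76, 0.0, 0.0] 
[-0.7, 0.71, -0.76, 0.0, 0.0] 
[-0.7, 0.71, -0.76, 0.0, 0.0] 
[-0.7, 0.71, -0.76, 0.0, 0.0] 
[-0.7, 0.71, -0.76, 0.0, 0.0] 
[-0.7, 0.71, -0.76, 0.0, 0.0] 
[-0.7, 0.71, -0.76, 0.0, 0.0] 
end [0.1403 0.4804 0.4007] [[-0.131, 0.984, -0.117], [0.777, 0.175, 0.605], [0.616, -0.011, -0.787]]
```

Run:
```python
from h import *
plan([([.16,.66,.40],0,10)])
```

```text
[-0.15, 0.91, -0.33, 0.0, 0.0] 
[-0.15, 0.91, -0.33, 0.0, 0.0] 
[-0.15, 0.91, -0.33, 0.0, 0.0] 
[-0.15, 0.91, -0.33, 0.0, 0.0] 
[-0.15, 0.91, -0.33, 0.0, 0.0] 
[-0.15, 0.91, -0.33, 0.0, 0.0] 
[-0.15, 0.91, -0.33, 0.0, 0.0] 
[-0.15, 0.91, -0.33, 0.0, 0.0] 
[-0.15, 0.91, -0.33, 0.0, 0.0] 
[-0.15, 0.91, -0.33, 0.0, 0.0] 
end [0.159  0.661  0.4002] [[-0.131, 0.984, -0.117], [0.777, 0.175, 0.605], [0.616, -0.011, -0.787]]
```

Call:
carry_out(commands=[-0.15,0.91,-0.33,0,0,-0.15,0.91,-0.33,0,0,-0.15,0.91,-0.33,0,0,-0.15,0.91,-0.33,0,0,-0.15,0.91,-0.33,0,0,-0.15,0.91,-0.33,0,0,-0.15,0.91,-0.33,0,0,-0.15,0.91,-0.33,0,0,-0.15,0.91,-0.33,0,0,-0.15,0.91,-0.33,0,0])

```text
time_s: 10.15
ee_pos: [0.1609, 0.6622, 0.4013]
ee_rot: [[-0.136, 0.984, -0.115], [0.775, 0.178, 0.606], [0.617, -0.006, -0.787]]
force: [-0.1, 0.1, -0.0]
opening: 0.0855
```

Run:
```python
from h import *
st();plan([([.26,.45,.44],0,10)])
for n in("scene","top"): cv2.imwrite(f"pics/{n}1.png",cams.capture(n))
```

```text
10.15 q [-122.    14.6   69.1   87.4  -44.4   63.2  -34.6] p [0.1609 0.6622 0.4013] F [-0.1  0.1 -0. ] op 0.0855
[[-0.136  0.984 -0.115]
 [ 0.775  0.178  0.606]
 [ 0.617 -0.006 -0.787]]
[-0.62, 0.24, -0.68, 0.0, 0.0] 
[-0.62, 0.24, -0.68, 0.0, 0.0] 
[-0.62, 0.24, -0.68, 0.0, 0.0] 
[-0.62, 0.24, -0.68, 0.0, 0.0] 
[-0.62, 0.24, -0.68, 0.0, 0.0] 
[-0.62, 0.24, -0.68, 0.0, 0.0] 
[-0.62, 0.24, -0.68, 0.0, 0.0] 
[-0.62, 0.24, -0.68, 0.0, 0.0] 
[-0.62, 0.24, -0.68, 0.0, 0.0] 
[-0.62, 0.24, -0.68, 0.0, 0.0] 
end [0.2606 0.4497 0.4391] [[-0.136, 0.984, -0.115], [0.775, 0.178, 0.606], [0.617, -0.006, -0.787]]
```

View pics/scene1.png

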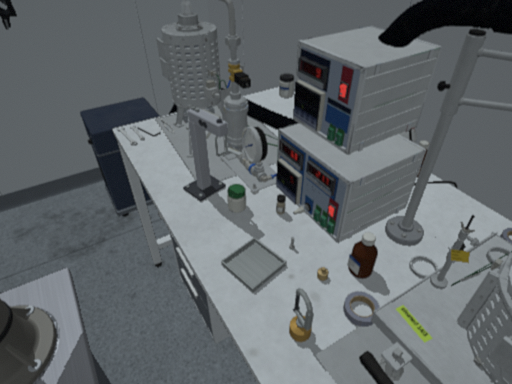

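View pics/top1.png

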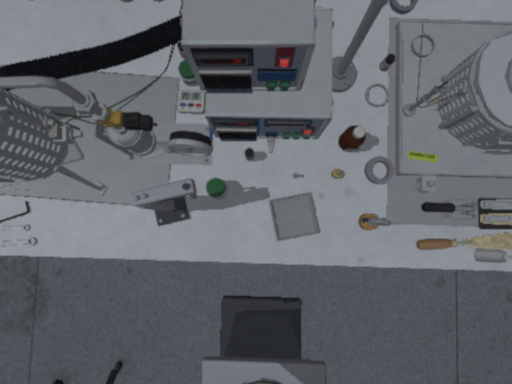

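Call:
carry_out(commands=[-0.62,0.24,-0.68,0,0,-0.62,0.24,-0.68,0,0,-0.62,0.24,-0.68,0,0,-0.62,0.24,-0.68,0,0,-0.62,0.24,-0.68,0,0,-0.62,0.24,-0.68,0,0,-0.62,0.24,-0.68,0,0,-0.62,0.24,-0.68,0,0,-0.62,0.24,-0.68,0,0,-0.62,0.24,-0.68,0,0])

```text
time_s: 11.5
ee_pos: [0.2579, 0.4495, 0.4391]
ee_rot: [[-0.137, 0.984, -0.117], [0.775, 0.18, 0.606], [0.618, -0.008, -0.787]]
force: [0.9, 0.2, -0.2]
opening: 0.0854
```

Run:
```python
from h import *
st();plan([([.43,.24,.42],0,10)])
```

```text
11.5 q [-112.5  -16.1   57.1   95.8  -15.    66.9  -40.3] p [0.2579 0.4495 0.4391] F [ 0.9  0.2 -0.2] op 0.0854
[[-0.137  0.984 -0.117]
 [ 0.775  0.18   0.606]
 [ 0.618 -0.008 -0.787]]
[-0.79, 0.53, -0.53, 0.0, 0.0] 
[-0.79, 0.53, -0.53, 0.0, 0.0] 
[-0.79, 0.53, -0.53, 0.0, 0.0] 
[-0.79, 0.53, -0.53, 0.0, 0.0] 
[-0.79, 0.53, -0.53, 0.0, 0.0] 
[-0.79, 0.53, -0.53, 0.0, 0.0] 
[-0.79, 0.53, -0.53, 0.0, 0.0] 
[-0.79, 0.53, -0.53, 0.0, 0.0] 
[-0.79, 0.53, -0.53, 0.0, 0.0] 
[-0.79, 0.53, -0.53, 0.0, 0.0] 
end [0.4308 0.2401 0.4203] [[-0.137, 0.984, -0.117], [0.775, 0.18, 0.606], [0.618, -0.008, -0.787]]
```

Run:
```python
from h import *
plan([([.48,.36,.42],0,10)])
```

```text
[-0.45, 0.81, -0.26, 0.0, 0.0] 
[-0.45, 0.81, -0.26, 0.0, 0.0] 
[-0.45, 0.81, -0.26, 0.0, 0.0] 
[-0.45, 0.81, -0.26, 0.0, 0.0] 
[-0.45, 0.81, -0.26, 0.0, 0.0] 
[-0.45, 0.81, -0.26, 0.0, 0.0] 
[-0.45, 0.81, -0.26, 0.0, 0.0] 
[-0.45, 0.81, -0.26, 0.0, 0.0] 
[-0.45, 0.81, -0.26, 0.0, 0.0] 
[-0.45, 0.81, -0.26, 0.0, 0.0] 
end [0.4801 0.3594 0.4192] [[-0.137, 0.984, -0.117], [0.775, 0.18, 0.606], [0.618, -0.008, -0.787]]
```

Call:
carry_out(commands=[-0.45,0.81,-0.26,0,0,-0.45,0.81,-0.26,0,0,-0.45,0.81,-0.26,0,0,-0.45,0.81,-0.26,0,0,-0.45,0.81,-0.26,0,0,-0.45,0.81,-0.26,0,0,-0.45,0.81,-0.26,0,0,-0.45,0.81,-0.26,0,0,-0.45,0.81,-0.26,0,0,-0.45,0.81,-0.26,0,0])

```text
time_s: 12.75
ee_pos: [0.3954, 0.3249, 0.4286]
ee_rot: [[-0.134, 0.991, -0.031], [0.771, 0.124, 0.625], [0.623, 0.06, -0.78]]
force: [0.9, -0.4, -0.3]
opening: 0.0854
```

Run:
```python
from h import *
st();plan([([.59,.12,.38],0,10)])
for n in("scene",): cv2.imwrite(f"pics/{n}2.png",cams.capture(n))
```

```text
12.75 q [-106.9  -16.9   74.4   93.   -18.2   73.1  -19.6] p [0.3954 0.3249 0.4286] F [ 0.9 -0.4 -0.3] op 0.0854
[[-0.134  0.991 -0.031]
 [ 0.771  0.124  0.625]
 [ 0.623  0.06  -0.78 ]]
[-0.86, 0.66, -0.38, 0.0, 0.0] 
[-0.86, 0.66, -0.38, 0.0, 0.0] 
[-0.86, 0.66, -0.38, 0.0, 0.0] 
[-0.86, 0.66, -0.38, 0.0, 0.0] 
[-0.86, 0.66, -0.38, 0.0, 0.0] 
[-0.86, 0.66, -0.38, 0.0, 0.0] 
[-0.86, 0.66, -0.38, 0.0, 0.0] 
[-0.86, 0.66, -0.38, 0.0, 0.0] 
[-0.86, 0.66, -0.38, 0.0, 0.0] 
[-0.86, 0.66, -0.38, 0.0, 0.0] 
end [0.5906 0.1202 0.3786] [[-0.134, 0.991, -0.031], [0.771, 0.124, 0.625], [0.623, 0.06, -0.78]]
```

View pics/scene2.png

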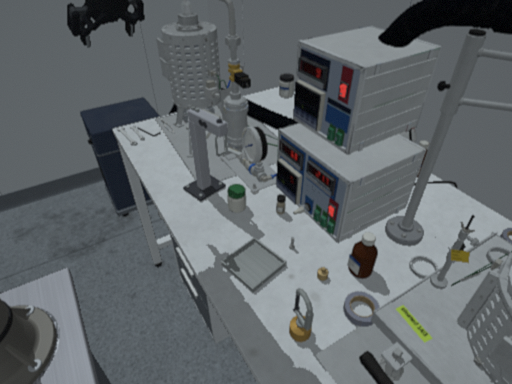

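```bash
cat > fk.py <<'E'
import numpy as np,cv2,itertools
from scipy.optimize import least_squares
from scipy.spatial.transform import Rotation as Ro
D=[([-73.665,17.859,.8026,86.691,-.252,75.585,-1.559],[.1763,.5202,.2302],[[-.947094,.320956,-.00065],[.320956,.947091,-.00223],[0,-.0023,-1]]),
([-100.8,63.2,-1.4,8.5,1.3,108,-29.8],[-.1385,.8098,.2291],[[-.947,.323,-.001],[.323,.947,.005],[.003,.004,-1]]),
([-102.1,67.8,-3.7,7.2,4.5,97.5,-29.5],[-.1684,.8738,.1749],[[-.956,.294,-.012],[.29,.948,.131],[.05,.121,-.991]]),
([-106.7,67.3,74.4,7.2,-71.6,90.8,-26.3],[-.1936,.9305,.2375],[[-.953,.3,-.054],[.265,.904,.335],[.149,.305,-.941]]),
([-107.7,60.8,74.4,7.2,-70.9,85.1,-26.9],[-.2099,.9543,.362],[[-.945,.314,-.095],[.222,.825,.52],[.242,.471,-.849]]),
([-134.9,50.6,72.1,62.4,-64.2,60.2,-.2],[-.1963,.8959,.299],[[-.938,.326,-.117],[.193,.772,.605],[.288,.545,-.787]]),
([-154.3,16.8,73.7,93,-34.2,47.9,-61.4],[-.0795,.7002,.361],[[-.131,.984,-.117],[.777,.175,.605],[.616,-.011,-.787]]),
([-122,14.6,69.1,87.4,-44.4,63.2,-34.6],[.1609,.6622,.4013],[[-.136,.984,-.115],[.775,.178,.606],[.617,-.006,-.787]]),
([-112.5,-16.1,57.1,95.8,-15,66.9,-40.3],[.2579,.4495,.4391],[[-.137,.984,-.117],[.775,.18,.606],[.618,-.008,-.787]]),
([-106.9,-16.9,74.4,93,-18.2,73.1,-19.6],[.3954,.3249,.4286],[[-.134,.991,-.031],[.771,.124,.625],[.623,.06,-.78]])]
AX=np.array([2,1,2,1,2,1,2])
def fk(q,P,S,allp=False):
    # P: offsets translation before each joint (x,z) in-plane, plus tool ; q deg
    R=np.eye(3);p=np.zeros(3);pts=[]
    for i in range(7):
        p=p+R@np.array([P[2*i],0,P[2*i+1]]);pts.append(p)
        v=np.zeros(3);v[AX[i]]=S[i]*np.radians(q[i]);R=R@cv2.Rodrigues(v)[0]
    R0=cv2.Rodrigues(np.array([0,0,P[14]]))[0]
    p=p+R@np.array([0,0,P[15]])
    R=R@cv2.Rodrigues(np.array([0,0,P[14]]))[0]
    return (p,R,pts) if allp else (p,R)
if __name__=='__main__':
    best=[]
    for s1,s3,s5,s7,s4,s6 in itertools.product([1,-1],[1,-1],[1,-1],[1,-1],[1,-1],[1,-1]):
        S=[s1,1,s3,s4,s5,s6,s7]
        def f(P):
            e=[]
            for q,p,R in D:
                pp,RR=fk(q,P,S);e+=list((pp-p)*1000);e+=list((RR-np.array(R)).ravel()*100)
            return np.array(e+list((P-P0)*.01*100))
        P0=np.array([0,.3,0,0,0,.3,.05,0,.05,.3,.08,0,0,0,0,.3])
        for yo in(0,np.pi):
            P0[14]=yo
            r=least_squares(f,P0);best.append((r.cost,S,r.x))
    best.sort(key=lambda t:t[0])
    for b in best[:4]:print(b[0],b[1],b[2].round(4).tolist())
    np.savez('fk.npz',P=best[0][2],S=best[0][1])
E
python3 fk.py
```

```text
52.409902808048095 [-1, 1, -1, 1, -1, 1, -1] [0.0153, 0.2774, 0.0043, -0.0226, -0.0068, 0.3888, 0.0045, 0.0888, -0.0029, 0.3606, -0.0014, 0.0606, 0.0087, 0.0389, 1.5703, 0.3389]
52.41136107111612 [-1, 1, -1, 1, -1, 1, -1] [0.0153, 0.2774, 0.0043, -0.0226, -0.0068, 0.3888, 0.0045, 0.0888, -0.0029, 0.3606, -0.0014, 0.0606, 0.0087, 0.0389, 1.5703, 0.3389]
31954.379758793264 [-1, 1, -1, 1, -1, 1, 1] [0.0153, 0.2774, 0.0043, -0.0226, -0.0068, 0.3888, 0.0045, 0.0888, -0.0029, 0.3606, -0.0014, 0.0606, 0.0087, 0.0389, 2.5085, 0.3389]
31957.325502357395 [-1, 1, -1, 1, -1, 1, 1] [0.0153, 0.2774, 0.0043, -0.0226, -0.0068, 0.3888, 0.0045, 0.0888, -0.0029, 0.3606, -0.0014, 0.0606, 0.0087, 0.0389, 2.5084, 0.3389]
```

```bash
cat > sim.py <<'E'
import numpy as np,cv2
from scipy.optimize import least_squares
from fk import fk,D
z=np.load('fk.npz');P=z['P'];S=z['S']
LO=np.array([-154.91,-16.99,-72.82,7.12,-82.49,11.32,-174.64]);HI=np.array([154.91,109.72,74.43,147.25,262.49,116.49,174.64])
def F(q):return fk(q,P,S)
def err(q,p,R):
    pp,RR=F(q);w=cv2.Rodrigues(R@RR.T)[0].ravel();return np.r_[p-pp,w]
def jac(q):
    J=np.zeros((6,7));p0,R0=F(q);h=1e-3
    for i in range(7):
        a=q.copy();a[i]+=np.degrees(h);p,R=F(a);J[:3,i]=(p-p0)/h;J[3:,i]=cv2.Rodrigues(R@R0.T)[0].ravel()/h
    return J
def step(q,p,R,lam=.02,kn=0.,qn=None,it=8):
    q=q.copy()
    for _ in range(it):
        e=err(q,p,R);J=jac(q);W=J.T@np.linalg.inv(J@J.T+lam**2*np.eye(6));dq=W@e
        if kn: dq=dq+(np.eye(7)-W@J)@(kn*np.radians(qn-q))
        q=np.clip(q+np.degrees(dq),LO,HI)
    return q
def run(q,tgts,R,kn=0,qn=None,sub=10):
    p=F(q)[0];o=[]
    for t in tgts:
        t=np.array(t);p0=p.copy()
        for k in range(1,sub+1):q=step(q,p0+(t-p0)*k/sub,R,kn=kn,qn=qn)
        p=t;o.append(q)
    return o
if __name__=='__main__':
    for kn,name in[(0,'pure'),(.01,'home'),(.05,'home')]:
        qn=np.array(D[0][0])
        print(name,kn)
        for i in(6,7,8):
            q=np.array(D[i][0],float);R=F(q)[1]
            print(D[i+1][0], run(q,[D[i+1][1]],R,kn,qn)[0].round(1)) if i<8 else print(D[9][0],run(q,[[.4801,.3594,.4192]],R,kn,qn)[0].round(1),)
E
python3 sim.py
```

```text
pure 0
[-122, 14.6, 69.1, 87.4, -44.4, 63.2, -34.6] [-121.7   14.7   69.1   87.5  -44.6   63.4  -34.6]
[-112.5, -16.1, 57.1, 95.8, -15, 66.9, -40.3] [-116.9  -17.    58.5   95.7  -11.3   66.2  -43.7]
[-106.9, -16.9, 74.4, 93, -18.2, 73.1, -19.6] [-63.   27.2  74.4  78.1 -63.4 105.1  12.3]
home 0.01
[-122, 14.6, 69.1, 87.4, -44.4, 63.2, -34.6] [-102.1    8.9   41.6   87.3  -33.9   58.6  -41.7]
[-112.5, -16.1, 57.1, 95.8, -15, 66.9, -40.3] [-90.2  -9.9  43.6  95.8 -25.3  69.8 -31.2]
[-106.9, -16.9, 74.4, 93, -18.2, 73.1, -19.6] [-52.5  18.8  52.6  77.8 -52.6  96.2   6.4]
home 0.05
[-122, 14.6, 69.1, 87.4, -44.4, 63.2, -34.6] [-72.4   7.1   7.   87.1 -26.4  56.1 -46.9]
[-112.5, -16.1, 57.1, 95.8, -15, 66.9, -40.3] [-59.9  -7.   19.3  95.8 -31.7  72.6 -25.5]
[-106.9, -16.9, 74.4, 93, -18.2, 73.1, -19.6] [-33.5  14.5  24.9  77.6 -44.1  90.5   1.1]
```

```bash
cat > t1.py <<'E'
from sim import *
from h import bot
s=bot.read_state();q=s['q'].copy();R=s['ee_rot']
print(err(q,s['ee_pos'],R).round(4))
def show(q):
    p,RR,pts=fk(q,P,S,True);print(q.round(0),'p',p.round(3),'lean',np.degrees(np.arccos(-RR[2,2])).round(1),np.degrees(np.arctan2(RR[1,2],RR[0,2])).round(1),'elb',pts[3].round(2),'wr',pts[5].round(2))
for path in[[[.45,.3,.40],[.55,.2,.38],[.6,.05,.3],[.6,.05,.12],[.59,.13,.05]],[[.5,.4,.43],[.6,.3,.4],[.6,.1,.35],[.6,.05,.12]],[[.4,.3,.38],[.5,.1,.33],[.52,-.1,.25],[.52,-.2,.15]]]:
    print('path')
    for x in run(q,path,R,sub=15):show(x)
E
python3 t1.py
```

```text
[-0.0001 -0.0015 -0.0001 -0.      0.0003 -0.0004]
path
[-116.  -17.   74.   93.  -16.   72.  -15.] p [0.352 0.377 0.421] lean 37.0 99.1 elb [ 0.08 -0.12  0.71] wr [0.39 0.16 0.73]
[-42.  30.  72.  80. -63. 108.  30.] p [0.55 0.2  0.38] lean 38.7 92.6 elb [0.19 0.15 0.67] wr [ 0.57 -0.04  0.67]
[-19.  41.  65.  76. -65. 113.  47.] p [0.6  0.05 0.3 ] lean 38.7 92.6 elb [0.31 0.1  0.62] wr [ 0.62 -0.19  0.59]
[-18.  51.  61.  89. -69. 101.  62.] p [0.6  0.05 0.12] lean 38.7 92.6 elb [0.37 0.11 0.56] wr [ 0.62 -0.19  0.41]
[-26.  53.  58.  96. -74.  93.  63.] p [0.59 0.13 0.05] lean 38.7 92.6 elb [0.36 0.17 0.54] wr [ 0.61 -0.11  0.34]
path
[-67.  26.  74.  77. -63.  97.   7.] p [0.5  0.4  0.43] lean 38.7 92.6 elb [0.1  0.19 0.69] wr [0.52 0.16 0.72]
[-43.  35.  67.  69. -70. 106.  17.] p [0.6 0.3 0.4] lean 38.7 92.6 elb [0.22 0.18 0.65] wr [0.62 0.06 0.69]
[-24.  37.  66.  73. -65. 114.  38.] p [0.6  0.1  0.35] lean 38.7 92.6 elb [0.28 0.11 0.64] wr [ 0.62 -0.14  0.64]
[-18.  50.  60.  89. -68. 100.  61.] p [0.6  0.05 0.12] lean 38.7 92.6 elb [0.37 0.11 0.56] wr [ 0.62 -0.19  0.41]
path
[-103.  -17.   74.  100.  -20.   70.  -13.] p [0.391 0.31  0.382] lean 38.5 93.5 elb [ 0.05 -0.14  0.71] wr [0.41 0.08 0.68]
[-92. -17.  74. 103. -15.  80.  11.] p [0.358 0.192 0.332] lean 31.5 104.4 elb [ 0.02 -0.14  0.71] wr [0.42 0.   0.65]
[ -5.  43.  66.  82. -56. 115.  68.] p [ 0.52 -0.1   0.25] lean 38.7 92.6 elb [0.34 0.02 0.61] wr [ 0.54 -0.34  0.54]
[  8.  53.  61.  78. -58. 112.  78.] p [ 0.52 -0.2   0.15] lean 38.7 92.6 elb [ 0.4  -0.06  0.54] wr [ 0.53 -0.44  0.44]
```

```bash
cat > t2.py <<'E'
from sim import *
from h import bot
s=bot.read_state();q0=s['q'].copy();R0=s['ee_rot']
def show(q,m):
    p,RR,pts=fk(q,P,S,True);print(q.round(0),'p',p.round(3),'lean',np.degrees(np.arccos(-RR[2,2])).round(1),np.degrees(np.arctan2(RR[1,2],RR[0,2])).round(1),'elb',pts[3].round(2),'wr',pts[5].round(2),'max/row',m.round(1))
def go(path,q,R,v=.027):
    p=F(q)[0]
    for t in path:
        t=np.array(t,float);n=int(np.ceil(np.linalg.norm(t-p)/v));p0=p.copy();m=0
        for k in range(1,n+1):
            qq=step(q,p0+(t-p0)*k/n,R,it=6);m=max(m,abs(qq-q).max());q=qq
        p,R=F(q);show(q,m)
    return q,R
if __name__=='__main__':
  for path in [[[.25,.6,.4],[.45,.5,.42],[.58,.3,.42],[.6,.1,.38],[.6,.05,.12],[.6,.13,.05]],[[.35,.5,.4],[.5,.4,.40],[.58,.3,.4],[.6,.1,.38],[.6,.05,.12]],[[.45,.4,.36],[.58,.3,.38],[.6,.1,.38],[.6,.05,.12]]]:
    print('path');go(path,q0,R0)
E
python3 t2.py
```

```text
path
[-113.    6.   62.   92.  -34.   58.  -33.] p [0.25 0.6  0.4 ] lean 38.7 92.6 elb [0.   0.04 0.73] wr [0.27 0.37 0.7 ] max/row 2.6
[-75.  20.  63.  79. -56.  83.  -4.] p [0.45 0.5  0.42] lean 38.7 92.6 elb [0.06 0.16 0.7 ] wr [0.47 0.27 0.72] max/row 4.6
[-42.  29.  60.  69. -63. 103.  14.] p [0.58 0.3  0.42] lean 38.7 92.6 elb [0.19 0.15 0.68] wr [0.6  0.06 0.71] max/row 4.0
[-20.  34.  59.  69. -62. 113.  34.] p [0.6  0.1  0.38] lean 38.7 92.6 elb [0.27 0.09 0.65] wr [ 0.62 -0.14  0.67] max/row 3.0
[-16.  47.  54.  89. -65.  97.  60.] p [0.6  0.05 0.12] lean 38.7 92.6 elb [0.36 0.09 0.58] wr [ 0.62 -0.19  0.41] max/row 3.0
[-22.  50.  51.  95. -71.  88.  60.] p [0.6  0.13 0.05] lean 38.7 92.6 elb [0.36 0.14 0.56] wr [ 0.62 -0.11  0.34] max/row 2.1
path
[-104.    7.   74.   93.  -43.   69.  -13.] p [0.35 0.5  0.4 ] lean 38.7 92.6 elb [0.01 0.06 0.73] wr [0.37 0.27 0.7 ] max/row 7.8
[-65.  23.  67.  81. -60.  92.   9.] p [0.5 0.4 0.4] lean 38.7 92.6 elb [0.1  0.17 0.7 ] wr [0.52 0.16 0.69] max/row 5.9
[-44.  31.  64.  72. -65. 103.  17.] p [0.58 0.3  0.4 ] lean 38.7 92.6 elb [0.19 0.17 0.67] wr [0.6  0.06 0.69] max/row 4.2
[-22.  35.  62.  69. -64. 114.  34.] p [0.6  0.1  0.38] lean 38.7 92.6 elb [0.27 0.1  0.65] wr [ 0.62 -0.14  0.67] max/row 3.1
[-17.  49.  57.  89. -66.  98.  60.] p [0.6  0.05 0.12] lean 38.7 92.6 elb [0.36 0.1  0.57] wr [ 0.62 -0.19  0.41] max/row 3.0
path
[-121.  -17.   74.  101.  -12.   61.  -23.] p [0.343 0.41  0.361] lean 35.6 94.9 elb [ 0.09 -0.12  0.71] wr [0.37 0.19 0.67] max/row 6.0
[-47.  35.  71.  71. -67. 106.  27.] p [0.58 0.3  0.38] lean 35.6 94.9 elb [0.21 0.2  0.65] wr [0.61 0.08 0.69] max/row 69.1
[-24.  37.  68.  67. -65. 116.  43.] p [0.602 0.099 0.379] lean 35.4 94.4 elb [0.28 0.11 0.64] wr [ 0.63 -0.12  0.68] max/row 3.4
[-21.  50.  62.  88. -67.  99.  68.] p [0.6  0.05 0.12] lean 35.4 94.4 elb [0.36 0.13 0.56] wr [ 0.62 -0.17  0.42] max/row 3.2
```

Run:
```python
from h import *
plan([([.25,.6,.4],.1,10)])
```

```text
[0.86, -0.45, 0.8, 0.01, 0.0] 
[0.86, -0.46, 0.8, 0.01, 0.0] 
[0.85, -0.47, 0.8, 0.01, 0.0] 
[0.85, -0.48, 0.8, 0.01, 0.0] 
[0.84, -0.49, 0.8, 0.01, 0.0] 
[0.84, -0.5, 0.8, 0.01, 0.0] 
[0.83, -0.51, 0.8, 0.01, 0.0] 
[0.83, -0.51, 0.8, 0.01, 0.0] 
[0.82, -0.52, 0.8, 0.01, 0.0] 
[0.82, -0.53, 0.8, 0.01, 0.0] 
end [0.2501 0.6007 0.3999] [[-0.033, 0.999, -0.029], [0.78, 0.044, 0.625], [0.626, -0.002, -0.78]]
```

Call:
carry_out(commands=[0.86,-0.45,0.8,0.01,0,0.86,-0.46,0.8,0.01,0,0.85,-0.47,0.8,0.01,0,0.85,-0.48,0.8,0.01,0,0.84,-0.49,0.8,0.01,0,0.84,-0.5,0.8,0.01,0,0.83,-0.51,0.8,0.01,0,0.83,-0.51,0.8,0.01,0,0.82,-0.52,0.8,0.01,0,0.82,-0.53,0.8,0.01,0])

```text
time_s: 14.05
ee_pos: [0.2457, 0.6044, 0.3996]
ee_rot: [[-0.035, 0.999, -0.033], [0.78, 0.048, 0.624], [0.625, -0.004, -0.78]]
force: [-0.6, 0.9, -0.4]
opening: 0.0856
```

Run:
```python
from h import *
st();plan([([.45,.5,.42],0,9),([.47,.47,.42],0,1)])
from t2 import *
go([[.45,.5,.42],[.58,.3,.42],[.6,.1,.38],[.6,.05,.12],[.6,.13,.05]],bot.read_state()['q'],bot.read_state()['ee_rot'])
```

```text
14.05 q [-112.8    6.5   61.6   91.8  -35.3   58.1  -38.4] p [0.2457 0.6044 0.3996] F [-0.6  0.9 -0.4] op 0.0856
[[-0.035  0.999 -0.033]
 [ 0.78   0.048  0.624]
 [ 0.625 -0.004 -0.78 ]]
[-0.34, 0.88, -0.39, 0.0, 0.0] 
[-0.34, 0.88, -0.39, 0.0, 0.0] 
[-0.34, 0.88, -0.39, 0.0, 0.0] 
[-0.34, 0.88, -0.39, 0.0, 0.0] 
[-0.34, 0.88, -0.39, 0.0, 0.0] 
[-0.34, 0.88, -0.39, 0.0, 0.0] 
[-0.34, 0.88, -0.39, 0.0, 0.0] 
[-0.34, 0.88, -0.39, 0.0, 0.0] 
[-0.34, 0.88, -0.39, 0.0, 0.0] 
[-0.93, 0.78, -0.78, 0.0, 0.0] 
end [0.47   0.47   0.4202] [[-0.035, 0.999, -0.033], [0.78, 0.048, 0.624], [0.625, -0.004, -0.78]]
[-75.  21.  62.  79. -56.  84. -10.] p [0.45 0.5  0.42] lean 38.7 93.0 elb [0.06 0.16 0.7 ] wr [0.47 0.27 0.72] max/row 4.7
[-42.  29.  60.  69. -63. 103.   9.] p [0.58 0.3  0.42] lean 38.7 93.0 elb [0.19 0.15 0.67] wr [0.6  0.06 0.71] max/row 4.0
[-20.  34.  59.  69. -62. 113.  28.] p [0.6  0.1  0.38] lean 38.7 93.0 elb [0.27 0.09 0.65] wr [ 0.62 -0.14  0.67] max/row 3.0
[-16.  47.  54.  89. -65.  97.  54.] p [0.6  0.05 0.12] lean 38.7 93.0 elb [0.36 0.09 0.58] wr [ 0.62 -0.19  0.41] max/row 3.0
[-22.  50.  51.  94. -70.  88.  54.] p [0.6  0.13 0.05] lean 38.7 93.0 elb [0.36 0.14 0.56] wr [ 0.62 -0.11  0.34] max/row 2.1
```

Call:
carry_out(commands=[-0.34,0.88,-0.39,0,0,-0.34,0.88,-0.39,0,0,-0.34,0.88,-0.39,0,0,-0.34,0.88,-0.39,0,0,-0.34,0.88,-0.39,0,0,-0.34,0.88,-0.39,0,0,-0.34,0.88,-0.39,0,0,-0.34,0.88,-0.39,0,0,-0.34,0.88,-0.39,0,0,-0.93,0.78,-0.78,0,0])

```text
time_s: 15.3
ee_pos: [0.4707, 0.4705, 0.4193]
ee_rot: [[-0.038, 0.999, -0.035], [0.78, 0.051, 0.624], [0.625, -0.004, -0.781]]
force: [-0.2, 0.1, 0.2]
opening: 0.0855
```

Run:
```python
from h import *
st();plan([([.55,.21,.42],0,10)])
from t2 import *
go([[.55,.21,.42],[.585,.03,.33],[.585,.03,.12],[.59,.13,.05]],bot.read_state()['q'],bot.read_state()['ee_rot'])
cv2.imwrite('pics/wrist2.png',cams.capture('wrist'))
```

```text
15.3 q [-70.4  22.   61.6  76.8 -57.5  86.6  -8.1] p [0.4707 0.4705 0.4193] F [-0.2  0.1  0.2] op 0.0855
[[-0.038  0.999 -0.035]
 [ 0.78   0.051  0.624]
 [ 0.625 -0.004 -0.781]]
[-0.82, 0.26, -0.66, 0.0, 0.0] 
[-0.82, 0.26, -0.66, 0.0, 0.0] 
[-0.82, 0.26, -0.66, 0.0, 0.0] 
[-0.82, 0.26, -0.66, 0.0, 0.0] 
[-0.82, 0.26, -0.66, 0.0, 0.0] 
[-0.82, 0.26, -0.66, 0.0, 0.0] 
[-0.82, 0.26, -0.66, 0.0, 0.0] 
[-0.82, 0.26, -0.66, 0.0, 0.0] 
[-0.82, 0.26, -0.66, 0.0, 0.0] 
[-0.82, 0.26, -0.66, 0.0, 0.0] 
end [0.5491 0.211  0.4198] [[-0.038, 0.999, -0.035], [0.78, 0.051, 0.624], [0.625, -0.004, -0.781]]
[-38.  25.  62.  75. -59. 107.  17.] p [0.55 0.21 0.42] lean 38.7 93.2 elb [0.18 0.12 0.69] wr [ 0.57 -0.03  0.71] max/row 3.7
[-15.  36.  59.  74. -59. 113.  39.] p [0.585 0.03  0.33 ] lean 38.7 93.2 elb [0.29 0.07 0.64] wr [ 0.61 -0.21  0.62] max/row 3.0
[-14.  47.  55.  90. -63.  97.  56.] p [0.585 0.03  0.12 ] lean 38.7 93.2 elb [0.36 0.08 0.58] wr [ 0.6  -0.21  0.41] max/row 2.8
[-23.  50.  51.  96. -70.  88.  55.] p [0.59 0.13 0.05] lean 38.7 93.2 elb [0.35 0.14 0.57] wr [ 0.61 -0.11  0.34] max/row 1.9
```

View pics/wrist2.png

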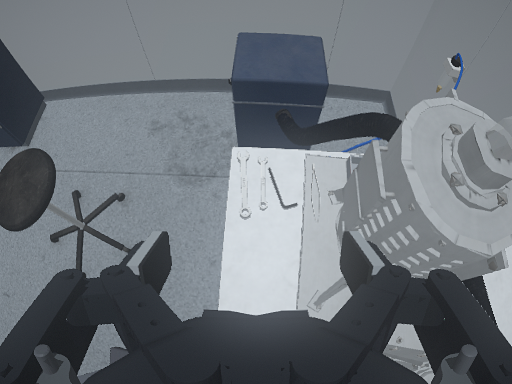

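Call:
carry_out(commands=[-0.82,0.26,-0.66,0,0,-0.82,0.26,-0.66,0,0,-0.82,0.26,-0.66,0,0,-0.82,0.26,-0.66,0,0,-0.82,0.26,-0.66,0,0,-0.82,0.26,-0.66,0,0,-0.82,0.26,-0.66,0,0,-0.82,0.26,-0.66,0,0,-0.82,0.26,-0.66,0,0,-0.82,0.26,-0.66,0,0])

```text
time_s: 16.6
ee_pos: [0.549, 0.2088, 0.4203]
ee_rot: [[-0.035, 0.999, -0.033], [0.78, 0.048, 0.625], [0.625, -0.004, -0.78]]
force: [-0.3, 0.2, -0.1]
opening: 0.0856
```

Run:
```python
from h import *
st();plan([([.585,-0.03,.34],0,10)])
```

```text
16.6 q [-39.1  25.4  61.9  73.3 -59.5 106.4  14.6] p [0.549  0.2088 0.4203] F [-0.3  0.2 -0.1] op 0.0856
[[-0.035  0.999 -0.033]
 [ 0.78   0.048  0.625]
 [ 0.625 -0.004 -0.78 ]]
[-0.95, 0.1, -0.35, 0.0, 0.0] 
[-0.95, 0.1, -0.35, 0.0, 0.0] 
[-0.95, 0.1, -0.35, 0.0, 0.0] 
[-0.95, 0.1, -0.35, 0.0, 0.0] 
[-0.95, 0.1, -0.35, 0.0, 0.0] 
[-0.95, 0.1, -0.35, 0.0, 0.0] 
[-0.95, 0.1, -0.35, 0.0, 0.0] 
[-0.95, 0.1, -0.35, 0.0, 0.0] 
[-0.95, 0.1, -0.35, 0.0, 0.0] 
[-0.95, 0.1, -0.35, 0.0, 0.0] 
end [ 0.5852 -0.0298  0.34  ] [[-0.035, 0.999, -0.033], [0.78, 0.048, 0.625], [0.625, -0.004, -0.78]]
```

Call:
carry_out(commands=[-0.95,0.1,-0.35,0,0,-0.95,0.1,-0.35,0,0,-0.95,0.1,-0.35,0,0,-0.95,0.1,-0.35,0,0,-0.95,0.1,-0.35,0,0,-0.95,0.1,-0.35,0,0,-0.95,0.1,-0.35,0,0,-0.95,0.1,-0.35,0,0,-0.95,0.1,-0.35,0,0,-0.95,0.1,-0.35,0,0])

```text
time_s: 17.85
ee_pos: [0.5854, -0.03, 0.3394]
ee_rot: [[-0.035, 0.999, -0.033], [0.779, 0.048, 0.625], [0.626, -0.004, -0.78]]
force: [0.5, 0.4, -0.6]
opening: 0.0855
```

Run:
```python
from h import *
s=st();T=wpose();np.save('T3.npy',T);cv2.imwrite('pics/wrist3.png',cams.capture('wrist'))
print('jar pred',wproj(T,[[.590,.134,.067],[.5735,.168,.165]]))
plan([([.592,.065,.131],0,10)])
```

```text
17.85 q [ -6.3  36.6  52.8  66.8 -58.2 114.9  36.9] p [ 0.5854 -0.03    0.3394] F [ 0.5  0.4 -0.6] op 0.0855
[[-0.035  0.999 -0.033]
 [ 0.779  0.048  0.625]
 [ 0.626 -0.004 -0.78 ]]
jar pred [[262.82176621 178.80872511]
 [252.90118797 124.59269222]]
[-0.21, 0.05, 0.89, 0.0, 0.0] 
[-0.21, 0.05, 0.89, 0.0, 0.0] 
[-0.21, 0.05, 0.89, 0.0, 0.0] 
[-0.21, 0.05, 0.89, 0.0, 0.0] 
[-0.21, 0.05, 0.89, 0.0, 0.0] 
[-0.21, 0.05, 0.89, 0.0, 0.0] 
[-0.21, 0.05, 0.89, 0.0, 0.0] 
[-0.21, 0.05, 0.89, 0.0, 0.0] 
[-0.21, 0.05, 0.89, 0.0, 0.0] 
[-0.21, 0.05, 0.89, 0.0, 0.0] 
end [0.5923 0.0641 0.1305] [[-0.028, 0.999, -0.031], [0.781, 0.041, 0.623], [0.623, -0.007, -0.782]]
```

View pics/wrist3.png

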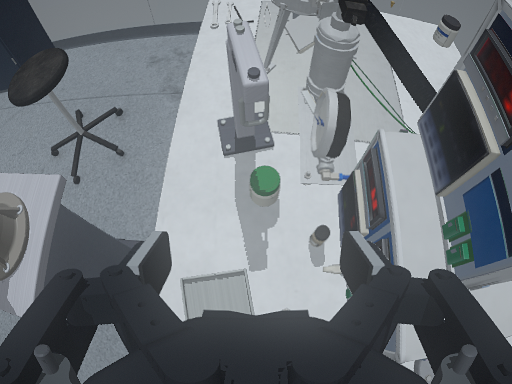

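Call:
carry_out(commands=[-0.21,0.05,0.89,0,0,-0.21,0.05,0.89,0,0,-0.21,0.05,0.89,0,0,-0.21,0.05,0.89,0,0,-0.21,0.05,0.89,0,0,-0.21,0.05,0.89,0,0,-0.21,0.05,0.89,0,0,-0.21,0.05,0.89,0,0,-0.21,0.05,0.89,0,0,-0.21,0.05,0.89,0,0])

```text
time_s: 19.15
ee_pos: [0.5919, 0.0693, 0.1327]
ee_rot: [[-0.035, 0.999, -0.032], [0.779, 0.047, 0.625], [0.626, -0.003, -0.78]]
force: [-0.4, 0.8, -0.7]
opening: 0.0859
```

Run:
```python
from h import *
s=st();T=wpose();np.save('T4.npy',T);cv2.imwrite('pics/wrist4.png',cams.capture('wrist'))
im=cv2.imread('pics/wrist4.png');h=cv2.cvtColor(im,cv2.COLOR_BGR2HSV);m=cv2.inRange(h,(40,80,20),(90,255,255));m[:, 360:]=0;m[:100]=0
n,l,ss,c=cv2.connectedComponentsWithStats(m);k=1+np.argmax(ss[1:,4]);print(c[k],ss[k],wonz(T,c[k],.063))
plan([([.5895,.147,.032],0,6),(None,0,4,1)])
print(onz('top',(249.5,154.5),.056))
```

```text
19.15 q [-17.6  43.1  49.4  88.6 -62.5  92.8  47.8] p [0.5919 0.0693 0.1327] F [-0.4  0.8 -0.7] op 0.0859
[[-0.035  0.999 -0.032]
 [ 0.779  0.047  0.625]
 [ 0.626 -0.003 -0.78 ]]
[258.42681476 183.2788576 ] [ 231  156   57   58 2521] [0.59249568 0.13405252 0.063     ]
[-0.02, 0.02, 0.82, 0.0, 0.0] 
[-0.02, 0.02, 0.82, 0.0, 0.0] 
[-0.02, 0.02, 0.82, 0.0, 0.0] 
[-0.02, 0.02, 0.82, 0.0, 0.0] 
[-0.02, 0.02, 0.82, 0.0, 0.0] 
[-0.02, 0.02, 0.82, 0.0, 0.0] 
[0.0, 0.0, 0.0, 0.0, 1.0] 
[0.0, 0.0, 0.0, 0.0, 1.0] 
[0.0, 0.0, 0.0, 0.0, 1.0] 
[0.0, 0.0, 0.0, 0.0, 1.0] 
end [0.5888 0.1464 0.0322] [[-0.033, 0.999, -0.038], [0.778, 0.05, 0.626], [0.627, -0.008, -0.779]]
[0.67715425 0.05240731 0.056     ]
```

View pics/wrist4.png

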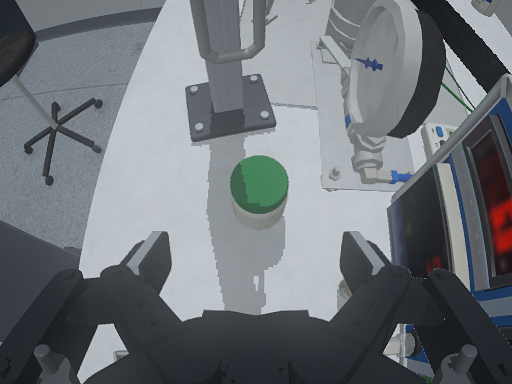

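Call:
carry_out(commands=[-0.02,0.03,0.82,0,0,-0.02,0.03,0.82,0,0,-0.02,0.03,0.82,0,0,-0.02,0.03,0.82,0,0,-0.02,0.03,0.82,0,0,-0.02,0.03,0.82,0,0,0,0,0,0,1,0,0,0,0,1,0,0,0,0,1,0,0,0,0,1], newtons=30)

```text
time_s: 20.45
ee_pos: [0.5931, 0.1423, 0.0369]
ee_rot: [[-0.035, 0.999, -0.03], [0.78, 0.046, 0.624], [0.625, -0.002, -0.781]]
force: [-0.5, -1.0, 1.7]
opening: 0.0494
```

Run:
```python
from h import *
s=st()
crop('pics/wrist4.png','pics/w4c.png',150,0,310,110,4.8)
```

```text
20.45 q [-22.7  48.6  45.2  94.4 -69.5  83.   50.9] p [0.5931 0.1423 0.0369] F [-0.5 -1.   1.7] op 0.0494
[[-0.035  0.999 -0.03 ]
 [ 0.78   0.046  0.624]
 [ 0.625 -0.002 -0.781]]
```

View pics/w4c.png

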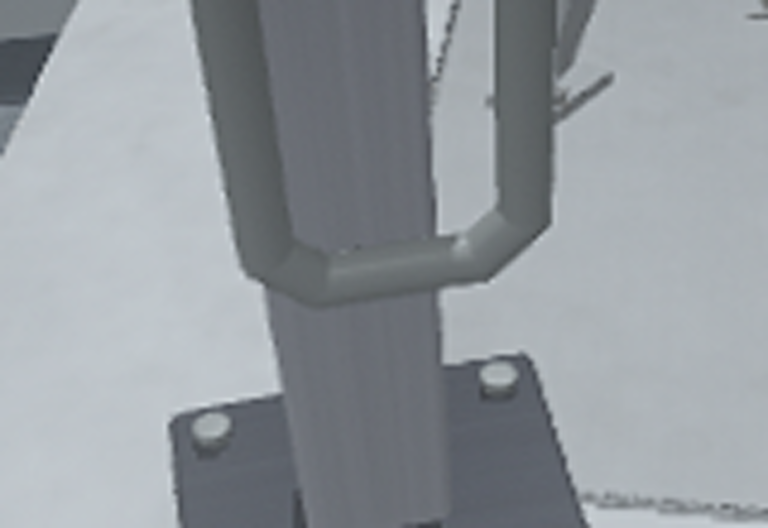

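Run:
```python
from h import *
T=np.load('T4.npy')
a,b,c=[wonz(T,p,.165) for p in[(232.3,55.8),(217.7,59.4),(247.9,53.1)]];print(a,b,c,np.degrees(np.arctan2(*(c-b)[1::-1])))
plan([([.589,.10,.075],0,3,1),([.525,-.064,.078],0,7,1)])
from t2 import *
go([[.525,-.064,.078],[.525,-.064,.04],[.525,-.2,.12],[.52,-.28,.08],[.57,.1,.13]],bot.read_state()['q'],bot.read_state()['ee_rot'])
```

```text
[0.57458044 0.17134003 0.165     ] [0.56613818 0.16799775 0.165     ] [0.58378271 0.17409909 0.165     ] 19.074985775863663
[-0.12, -0.08, -0.75, 0.0, 1.0] 
[-0.12, -0.08, -0.75, 0.0, 1.0] 
[-0.12, -0.08, -0.75, 0.0, 1.0] 
[-0.71, -0.41, -0.59, 0.0, 1.0] 
[-0.71, -0.41, -0.59, 0.0, 1.0] 
[-0.71, -0.41, -0.59, 0.0, 1.0] 
[-0.71, -0.41, -0.59, 0.0, 1.0] 
[-0.71, -0.41, -0.59, 0.0, 1.0] 
[-0.71, -0.41, -0.59, 0.0, 1.0] 
[-0.71, -0.41, -0.59, 0.0, 1.0] 
end [ 0.5249 -0.0647  0.0783] [[-0.035, 0.999, -0.03], [0.78, 0.046, 0.624], [0.625, -0.002, -0.781]]
[ -3.  47.  51.  95. -57.  95.  68.] p [ 0.525 -0.064  0.078] lean 38.7 92.8 elb [0.37 0.01 0.58] wr [ 0.54 -0.31  0.37] max/row 2.3
[ -2.  50.  49.  96. -59.  92.  71.] p [ 0.525 -0.064  0.04 ] lean 38.7 92.8 elb [0.38 0.01 0.56] wr [ 0.54 -0.31  0.33] max/row 1.5
[ 12.  51.  51.  79. -54. 106.  70.] p [ 0.525 -0.2    0.12 ] lean 38.7 92.8 elb [ 0.38 -0.08  0.56] wr [ 0.54 -0.44  0.41] max/row 3.4
[ 21.  59.  50.  70. -55. 108.  73.] p [ 0.52 -0.28  0.08] lean 38.7 92.8 elb [ 0.4  -0.15  0.51] wr [ 0.53 -0.52  0.37] max/row 2.5
[-20.  41.  51.  96. -62.  90.  51.] p [0.57 0.1  0.13] lean 38.7 92.8 elb [0.31 0.1  0.62] wr [ 0.59 -0.14  0.42] max/row 3.2
```

Call:
carry_out(commands=[-0.12,-0.08,-0.75,0,1,-0.12,-0.08,-0.75,0,1,-0.12,-0.08,-0.75,0,1,-0.71,-0.41,-0.59,0,1,-0.71,-0.41,-0.59,0,1,-0.71,-0.41,-0.59,0,1,-0.71,-0.41,-0.59,0,1,-0.71,-0.41,-0.59,0,1,-0.71,-0.41,-0.59,0,1,-0.71,-0.41,-0.59,0,1])

```text
time_s: 21.7
ee_pos: [0.5237, -0.0654, 0.0774]
ee_rot: [[-0.034, 0.999, -0.032], [0.779, 0.047, 0.625], [0.626, -0.004, -0.78]]
force: [-0.4, -0.3, -0.2]
opening: 0.0493
```

Run:
```python
from h import *
s=st()
plan([([.525,-.064,.0425],0,5,1),(None,0,5,.3)])
cv2.imwrite('pics/scene5.png',cams.capture('scene'));T=wpose();cv2.imwrite('pics/wrist5.png',cams.capture('wrist'))
crop('pics/scene5.png','pics/s5.png',150,100,400,350,2.3)
```

```text
21.7 q [ -4.8  47.   50.3  93.3 -58.4  94.5  64.9] p [ 0.5237 -0.0654  0.0774] F [-0.4 -0.3 -0.2] op 0.0493
[[-0.034  0.999 -0.032]
 [ 0.779  0.047  0.625]
 [ 0.626 -0.004 -0.78 ]]
[-0.17, 0.01, 0.22, 0.0, 1.0] 
[-0.17, 0.01, 0.22, 0.0, 1.0] 
[-0.17, 0.01, 0.22, 0.0, 1.0] 
[-0.17, 0.01, 0.22, 0.0, 1.0] 
[-0.17, 0.01, 0.22, 0.0, 1.0] 
[0.0, 0.0, 0.0, 0.0, 0.3] 
[0.0, 0.0, 0.0, 0.0, 0.3] 
[0.0, 0.0, 0.0, 0.0, 0.3] 
[0.0, 0.0, 0.0, 0.0, 0.3] 
[0.0, 0.0, 0.0, 0.0, 0.3] 
end [ 0.5248 -0.0648  0.0426] [[-0.034, 0.999, -0.032], [0.779, 0.047, 0.625], [0.626, -0.004, -0.78]]
```

View pics/s5.png

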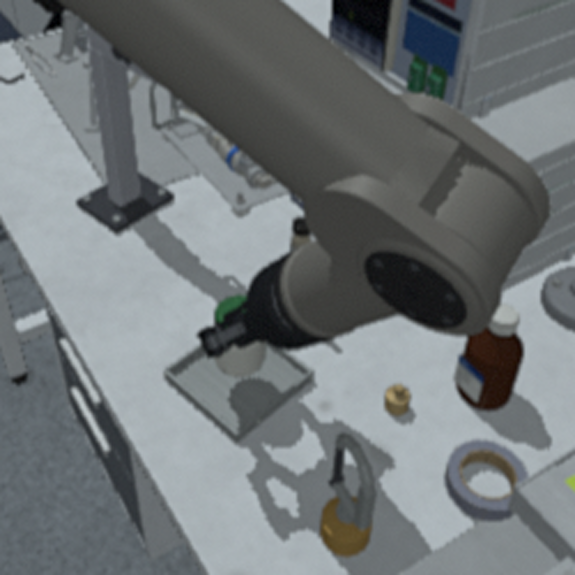

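View pics/wrist5.png

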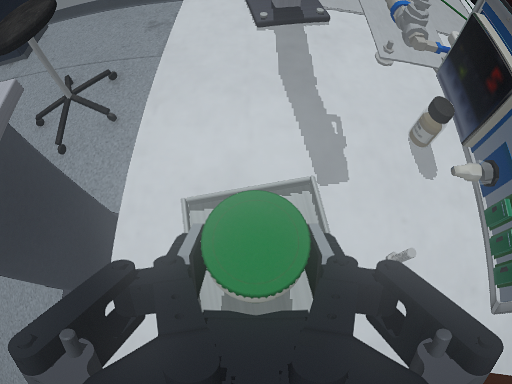

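Call:
carry_out(commands=[-0.17,0.01,0.22,0,1,-0.17,0.01,0.22,0,1,-0.17,0.01,0.22,0,1,-0.17,0.01,0.22,0,1,-0.15,0.01,0.2,0,1,0,0,0,0,1,0,0,0,0,0.3,0,0,0,0,0.2,0,0,0,0,0.2,0,0,0,0,0.2])

```text
time_s: 23.05
ee_pos: [0.5258, -0.0631, 0.0437]
ee_rot: [[-0.035, 0.999, -0.032], [0.779, 0.047, 0.625], [0.626, -0.003, -0.78]]
force: [0.8, 0.3, 0.6]
opening: 0.068
```

Run:
```python
from h import *
s=st();T=wpose();cv2.imwrite('pics/wrist6.png',cams.capture('wrist'))
im=cv2.imread('pics/wrist6.png');h=cv2.cvtColor(im,cv2.COLOR_BGR2HSV);m=cv2.inRange(h,(40,80,20),(90,255,255));m[:, 400:]=0
n,l,ss,c=cv2.connectedComponentsWithStats(m);k=1+np.argmax(ss[1:,4]);print(c[k],ss[k],wonz(T,c[k],.069))
plan([([.525,-.13,.125],0,4,0),([.52,-.32,.23],0,6,0)])
from t2 import *
go([[.525,-.13,.125],[.52,-.32,.23],[.52,-.3,.08]],bot.read_state()['q'],bot.read_state()['ee_rot'])
```

```text
23.05 q [ -4.3  49.7  48.9  94.1 -60.1  92.2  67. ] p [ 0.5258 -0.0631  0.0437] F [0.8 0.3 0.6] op 0.068
[[-0.035  0.999 -0.032]
 [ 0.779  0.047  0.625]
 [ 0.626 -0.003 -0.78 ]]
[254.38750141 245.11278111] [ 201  193  108  106 8849] [ 0.52702361 -0.07085022  0.069     ]
[-0.01, -0.04, -1.05, 0.0, 0.0] !!
[-0.01, -0.04, -1.05, 0.0, 0.0] !!
[-0.01, -0.04, -1.05, 0.0, 0.0] !!
[-0.01, -0.04, -1.05, 0.0, 0.0] !!
[-0.55, -0.1, -1.34, 0.0, 0.0] !!
[-0.55, -0.1, -1.34, 0.0, 0.0] !!
[-0.55, -0.1, -1.34, 0.0, 0.0] !!
[-0.55, -0.1, -1.34, 0.0, 0.0] !!
[-0.55, -0.1, -1.34, 0.0, 0.0] !!
[-0.55, -0.1, -1.34, 0.0, 0.0] !!
end [ 0.5195 -0.3202  0.2302] [[-0.035, 0.999, -0.032], [0.779, 0.047, 0.625], [0.626, -0.003, -0.78]]
[  4.  47.  52.  86. -54. 102.  68.] p [ 0.525 -0.13   0.125] lean 38.7 92.9 elb [ 0.37 -0.03  0.58] wr [ 0.54 -0.37  0.41] max/row 2.0
[ 30.  52.  43.  53. -50. 116.  61.] p [ 0.532 -0.336  0.218] lean 35.6 90.0 elb [ 0.34 -0.19  0.55] wr [ 0.54 -0.56  0.52] max/row 5.1
[ 25.  55.  42.  70. -49. 101.  71.] p [ 0.52 -0.3   0.08] lean 35.6 90.0 elb [ 0.37 -0.17  0.53] wr [ 0.52 -0.53  0.38] max/row 3.6
```

View pics/wrist6.png

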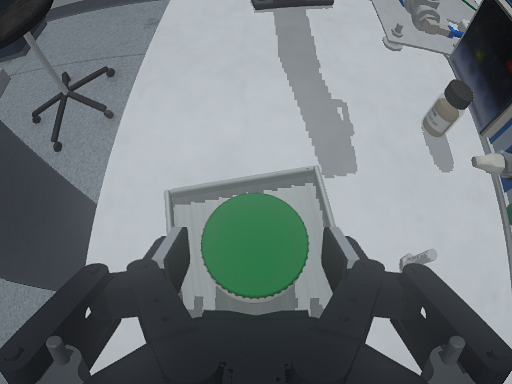

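Run:
```python
from h import *
from t2 import *
for path in [[[.525,-.13,.125],[.52,-.2,.19],[.52,-.32,.14],[.517,-.27,.063]],[[.525,-.13,.125],[.52,-.2,.17],[.52,-.33,.17],[.517,-.27,.063]],[[.525,-.13,.125],[.5,-.2,.17],[.5,-.32,.15],[.517,-.27,.063]]]:
    print();go(path,bot.read_state()['q'],bot.read_state()['ee_rot'])
```

```text
[  4.  47.  52.  86. -54. 102.  68.] p [ 0.525 -0.13   0.125] lean 38.7 92.9 elb [ 0.37 -0.03  0.58] wr [ 0.54 -0.37  0.41] max/row 2.0
[ 12.  47.  53.  75. -52. 111.  66.] p [ 0.52 -0.2   0.19] lean 38.7 92.9 elb [ 0.36 -0.07  0.58] wr [ 0.54 -0.44  0.48] max/row 3.1
[ 26.  58.  50.  60. -54. 115.  69.] p [ 0.52 -0.32  0.14] lean 38.7 92.9 elb [ 0.38 -0.18  0.51] wr [ 0.54 -0.56  0.43] max/row 3.7
[ 20.  59.  49.  72. -55. 106.  74.] p [ 0.517 -0.27   0.063] lean 38.7 92.9 elb [ 0.4  -0.14  0.5 ] wr [ 0.53 -0.51  0.35] max/row 3.4

[  4.  47.  52.  86. -54. 102.  68.] p [ 0.525 -0.13   0.125] lean 38.7 92.9 elb [ 0.37 -0.03  0.58] wr [ 0.54 -0.37  0.41] max/row 2.0
[ 12.  48.  52.  77. -52. 109.  67.] p [ 0.52 -0.2   0.17] lean 38.7 92.9 elb [ 0.36 -0.08  0.58] wr [ 0.54 -0.44  0.46] max/row 2.7
[ 28.  57.  49.  56. -54. 116.  67.] p [ 0.523 -0.335  0.166] lean 37.7 92.2 elb [ 0.37 -0.19  0.52] wr [ 0.54 -0.57  0.46] max/row 4.9
[ 20.  58.  48.  73. -54. 104.  74.] p [ 0.517 -0.27   0.063] lean 37.7 92.2 elb [ 0.4  -0.14  0.51] wr [ 0.53 -0.51  0.36] max/row 4.1

[  4.  47.  52.  86. -54. 102.  68.] p [ 0.525 -0.13   0.125] lean 38.7 92.9 elb [ 0.37 -0.03  0.58] wr [ 0.54 -0.37  0.41] max/row 2.0
[ 11.  47.  53.  80. -51. 109.  70.] p [ 0.5  -0.2   0.17] lean 38.7 92.9 elb [ 0.36 -0.07  0.58] wr [ 0.52 -0.44  0.46] max/row 1.9
[ 25.  56.  51.  63. -53. 115.  71.] p [ 0.5  -0.32  0.15] lean 38.7 92.9 elb [ 0.37 -0.17  0.52] wr [ 0.52 -0.56  0.44] max/row 3.9
[ 20.  59.  49.  72. -55. 106.  74.] p [ 0.517 -0.27   0.063] lean 38.7 92.9 elb [ 0.4  -0.14  0.51] wr [ 0.53 -0.51  0.35] max/row 2.7
```

Run:
```python
from h import *
plan([([.525,-.13,.127],0,5,0),([.52,-.2,.19],0,4,0),([.52,-.24,.178],0,2,0),([.519,-.33,.147],0,4)])
```

```text
[-0.0, -0.03, -0.85, 0.0, 0.0] 
[-0.0, -0.03, -0.85, 0.0, 0.0] 
[-0.0, -0.03, -0.85, 0.0, 0.0] 
[-0.0, -0.03, -0.85, 0.0, 0.0] 
[-0.0, -0.03, -0.85, 0.0, 0.0] 
[-0.15, -0.09, -0.93, 0.0, 0.0] 
[-0.15, -0.09, -0.93, 0.0, 0.0] 
[-0.15, -0.09, -0.93, 0.0, 0.0] 
[-0.15, -0.09, -0.93, 0.0, 0.0] 
[-0.77, -0.04, -0.32, 0.0, 0.0] 
[-0.77, -0.04, -0.32, 0.0, 0.0] 
[-0.9, -0.05, -0.32, 0.0, 0.0] 
[-0.9, -0.05, -0.32, 0.0, 0.0] 
[-0.9, -0.05, -0.32, 0.0, 0.0] 
[-0.9, -0.05, -0.32, 0.0, 0.0] 
end [ 0.519  -0.3303  0.1468] [[-0.035, 0.999, -0.032], [0.779, 0.047, 0.625], [0.626, -0.003, -0.78]]
```

Call:
carry_out(commands=[0,-0.03,-0.85,0,0,0,-0.03,-0.85,0,0,0,-0.03,-0.85,0,0,0,-0.03,-0.85,0,0,0,-0.03,-0.85,0,0,-0.15,-0.09,-0.93,0,0,-0.15,-0.09,-0.93,0,0,-0.15,-0.09,-0.93,0,0,-0.15,-0.09,-0.93,0,0,-0.77,-0.04,-0.32,0,0])

```text
time_s: 24.35
ee_pos: [0.52, -0.2216, 0.1862]
ee_rot: [[-0.037, 0.999, -0.03], [0.781, 0.048, 0.623], [0.624, -0.001, -0.782]]
force: [-0.5, -0.2, -0.4]
opening: 0.0854
```

Call:
carry_out(commands=[-0.77,-0.04,-0.32,0,0,-0.9,-0.05,-0.32,0,0,-0.9,-0.05,-0.32,0,0,-0.9,-0.05,-0.32,0,0,-0.9,-0.05,-0.32,0,0,0,0,0,0,0,0,0,0,0,0,0,0,0,0,0,0,0,0,0,0,0,0,0,0,0])

```text
time_s: 25.6
ee_pos: [0.5192, -0.3298, 0.147]
ee_rot: [[-0.036, 0.999, -0.032], [0.779, 0.048, 0.625], [0.626, -0.003, -0.78]]
force: [0.3, 0.3, -0.1]
opening: 0.0854
```

Run:
```python
from h import *
s=st();T=wpose();np.save('T7.npy',T);cv2.imwrite('pics/wrist7.png',cams.capture('wrist'))
print(wproj(T,[[.517,-.282,.078],[.516,-.26,.03],[.52,-.24,.09]]))
crop('pics/wrist7.png','pics/w7c.png',170,130,340,310,3.3)
```

```text
25.6 q [ 26.4  56.9  45.4  56.2 -53.4 114.8  64. ] p [ 0.5192 -0.3298  0.147 ] F [ 0.3  0.3 -0.1] op 0.0854
[[-0.036  0.999 -0.032]
 [ 0.779  0.048  0.625]
 [ 0.626 -0.003 -0.78 ]]
[[254.01540398 202.10420361]
 [254.39140307 198.28385364]
 [260.12576666 149.16387368]]
```

View pics/wrist7.png

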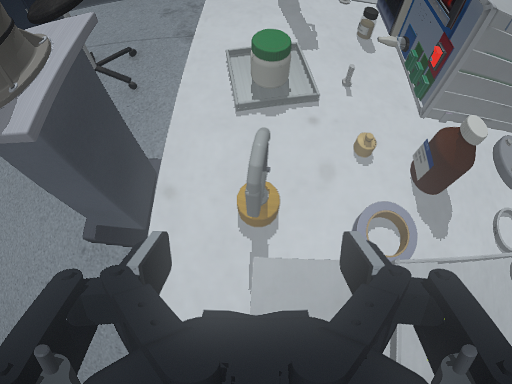

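View pics/w7c.png

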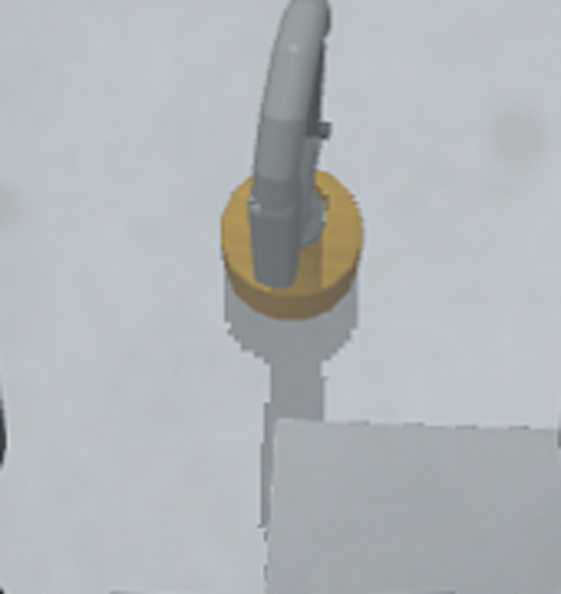

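Run:
```python
from h import *
T=np.load('T7.npy');C=lambda u,v:(170+u/3.3,130+v/3.3)
b=wonz(T,C(292,232),.03);s=wonz(T,C(273,282),.052);s2=wonz(T,C(275,208),.104);t=wonz(T,C(305,20),.125)
print('brass',b,'spine low back face',s,'spine up back',s2,'top',t)
for a in(s,s2):d=b-a;print(np.degrees(np.arctan2(d[1],d[0])),np.hypot(d[0],d[1]))
d=t-s2;print(np.degrees(np.arctan2(d[1],d[0])))
```

```text
brass [ 0.52008228 -0.26191959  0.03      ] spine low back face [ 0.51585777 -0.28480613  0.052     ] spine up back [ 0.51680418 -0.28486632  0.104     ] top [ 0.52158354 -0.2500373   0.125     ]
79.5417762207612 0.023273162317967236
81.86990395832508 0.02317969403917953
82.1864829999458
```

Run:
```python
from h import *
plan([([.5164,-.269,.064],0,6,0),(None,0,4,1)])
```

```text
[-0.03, 0.0, 0.69, 0.0, 0.0] 
[-0.03, 0.0, 0.69, 0.0, 0.0] 
[-0.03, 0.0, 0.69, 0.0, 0.0] 
[-0.03, 0.0, 0.69, 0.0, 0.0] 
[-0.03, 0.0, 0.69, 0.0, 0.0] 
[-0.03, 0.0, 0.69, 0.0, 0.0] 
[0.0, 0.0, 0.0, 0.0, 1.0] 
[0.0, 0.0, 0.0, 0.0, 1.0] 
[0.0, 0.0, 0.0, 0.0, 1.0] 
[0.0, 0.0, 0.0, 0.0, 1.0] 
end [ 0.5159 -0.2687  0.0634] [[-0.035, 0.999, -0.032], [0.779, 0.048, 0.625], [0.626, -0.003, -0.78]]
```

Call:
carry_out(commands=[-0.03,0,0.69,0,0,-0.03,0,0.69,0,0,-0.03,0,0.69,0,0,-0.03,0,0.69,0,0,-0.03,0,0.69,0,0,-0.03,0,0.69,0,0,0,0,0,0,0,0,0,0,0,1,0,0,0,0,1,0,0,0,0,1], newtons=25)

```text
time_s: 26.9
ee_pos: [0.5158, -0.2698, 0.0635]
ee_rot: [[-0.035, 0.999, -0.032], [0.78, 0.047, 0.624], [0.625, -0.003, -0.781]]
force: [0.1, -0.2, 0.4]
opening: 0.0324
```

Call:
carry_out(commands=[0,0,0,0,1,0,0,0,0,1,0,0,0,0,1,0,0,0,0,1,0,0,0,0,1,0,0,0,0,1,0,0,0,0,1,0,0,0,0,1,0,0,0,0,1,0,0,0,0,1], newtons=60)

```text
time_s: 28.15
ee_pos: [0.5159, -0.2694, 0.0635]
ee_rot: [[-0.035, 0.999, -0.032], [0.78, 0.047, 0.624], [0.625, -0.003, -0.78]]
force: [2.1, -2.1, 5.6]
opening: 0.0109
```

Run:
```python
from h import *
s=st();T=wpose();np.save('T8.npy',T);cv2.imwrite('pics/wrist8.png',cams.capture('wrist'));cv2.imwrite('pics/scene8.png',cams.capture('scene'))
crop('pics/scene8.png','pics/s8.png',230,220,380,350,4)
```

```text
28.15 q [ 19.2  56.9  44.9  71.1 -53.5 103.7  69.4] p [ 0.5159 -0.2694  0.0635] F [ 2.1 -2.1  5.6] op 0.0109
[[-0.035  0.999 -0.032]
 [ 0.78   0.047  0.624]
 [ 0.625 -0.003 -0.78 ]]
```

View pics/wrist8.png

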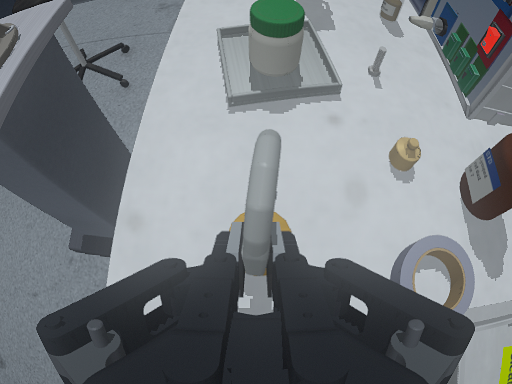

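View pics/s8.png

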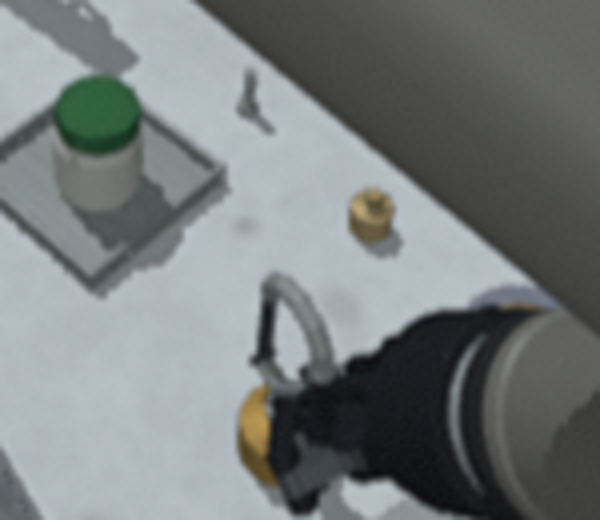

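Run:
```python
from h import *
plan([([.516,-.262,.10],0,2,1),([.53,-.17,.17],0,4,1),([.55,-.07,.185],0,4,1),([.575,.03,.18],0,4,1),([.577,.075,.14],0,3,1)])
from t2 import *
go([[.516,-.262,.10],[.53,-.17,.17],[.55,-.07,.185],[.575,.03,.18],[.577,.075,.14],[.577,.15,.14]],bot.read_state()['q'],bot.read_state()['ee_rot'])
```

```text
[0.57, 0.01, -0.48, 0.0, 1.0] 
[0.57, 0.01, -0.48, 0.0, 1.0] 
[1.15, 0.18, 0.03, 0.0, 1.0] !!
[1.15, 0.18, 0.03, 0.0, 1.0] !!
[1.15, 0.18, 0.03, 0.0, 1.0] !!
[1.15, 0.18, 0.03, 0.0, 1.0] !!
[0.87, 0.25, 0.5, 0.0, 1.0] 
[0.87, 0.25, 0.5, 0.0, 1.0] 
[0.87, 0.25, 0.5, 0.0, 1.0] 
[0.87, 0.25, 0.5, 0.0, 1.0] 
[0.74, 0.29, 0.65, 0.0, 1.0] 
[0.74, 0.29, 0.65, 0.0, 1.0] 
[0.74, 0.29, 0.65, 0.0, 1.0] 
[0.74, 0.29, 0.65, 0.0, 1.0] 
[0.13, 0.06, 0.79, 0.0, 1.0] 
[0.13, 0.06, 0.79, 0.0, 1.0] 
[0.13, 0.06, 0.79, 0.0, 1.0] 
end [0.5769 0.0749 0.1402] [[-0.035, 0.999, -0.032], [0.78, 0.047, 0.624], [0.625, -0.003, -0.78]]
[ 20.  54.  46.  72. -51. 106.  71.] p [ 0.516 -0.262  0.1  ] lean 38.7 92.9 elb [ 0.38 -0.14  0.54] wr [ 0.53 -0.5   0.39] max/row 1.3
[ 10.  45.  48.  79. -51. 106.  64.] p [ 0.53 -0.17  0.17] lean 38.7 92.9 elb [ 0.35 -0.06  0.59] wr [ 0.55 -0.41  0.46] max/row 2.1
[ -1.  40.  48.  85. -52. 101.  57.] p [ 0.55  -0.07   0.185] lean 38.7 92.9 elb [ 0.32 -0.    0.62] wr [ 0.57 -0.31  0.48] max/row 2.7
[-11.  38.  47.  88. -56.  96.  49.] p [0.575 0.03  0.18 ] lean 38.7 92.9 elb [0.31 0.05 0.63] wr [ 0.59 -0.21  0.47] max/row 2.6
[-15.  39.  46.  93. -58.  90.  50.] p [0.577 0.075 0.14 ] lean 38.7 92.9 elb [0.31 0.07 0.63] wr [ 0.59 -0.17  0.43] max/row 1.9
[-22.  37.  45.  95. -60.  86.  45.] p [0.577 0.15  0.14 ] lean 38.7 92.9 elb [0.29 0.11 0.64] wr [ 0.6  -0.09  0.43] max/row 2.5
```

Call:
carry_out(commands=[0.38,0.01,-0.32,0,1,0.38,0.01,-0.32,0,1,0.38,0.01,-0.32,0,1,0.92,0.14,0.02,0,1,0.92,0.14,0.02,0,1,0.92,0.14,0.02,0,1,0.92,0.14,0.02,0,1,0.92,0.14,0.02,0,1,0.87,0.25,0.5,0,1,0.87,0.25,0.5,0,1], newtons=100)

```text
time_s: 29.5
ee_pos: [0.5399, -0.1184, 0.1782]
ee_rot: [[-0.035, 0.999, -0.032], [0.779, 0.047, 0.625], [0.625, -0.003, -0.78]]
force: [0.2, -0.2, -3.4]
opening: 0.01
```

Run:
```python
from h import *
s=st();T=wpose();np.save('T9.npy',T);cv2.imwrite('pics/wrist9.png',cams.capture('wrist'));cv2.imwrite('pics/scene9.png',cams.capture('scene'))
crop('pics/scene9.png','pics/s9.png',200,170,350,300,4)
crop('pics/wrist9.png','pics/w9c.png',160,80,360,280,3)
plan([([.575,.03,.18],0,5,1),([.577,.075,.14],0,3,1),(None,0,2)])
```

```text
29.5 q [  2.6  42.1  47.5  81.  -52.6 103.4  57. ] p [ 0.5399 -0.1184  0.1782] F [ 0.2 -0.2 -3.4] op 0.01
[[-0.035  0.999 -0.032]
 [ 0.779  0.047  0.625]
 [ 0.625 -0.003 -0.78 ]]
[0.89, 0.33, 0.71, 0.0, 1.0] 
[0.89, 0.33, 0.71, 0.0, 1.0] 
[0.89, 0.33, 0.71, 0.0, 1.0] 
[0.89, 0.33, 0.71, 0.0, 1.0] 
[0.89, 0.33, 0.71, 0.0, 1.0] 
[0.14, 0.07, 0.79, 0.0, 1.0] 
[0.14, 0.07, 0.79, 0.0, 1.0] 
[0.14, 0.07, 0.79, 0.0, 1.0] 
[0.0, 0.0, 0.0, 0.0, 1.0] 
[0.0, 0.0, 0.0, 0.0, 1.0] 
end [0.5772 0.0752 0.1403] [[-0.041, 0.999, -0.035], [0.776, 0.054, 0.628], [0.629, -0.001, -0.778]]
```

View pics/w9c.png

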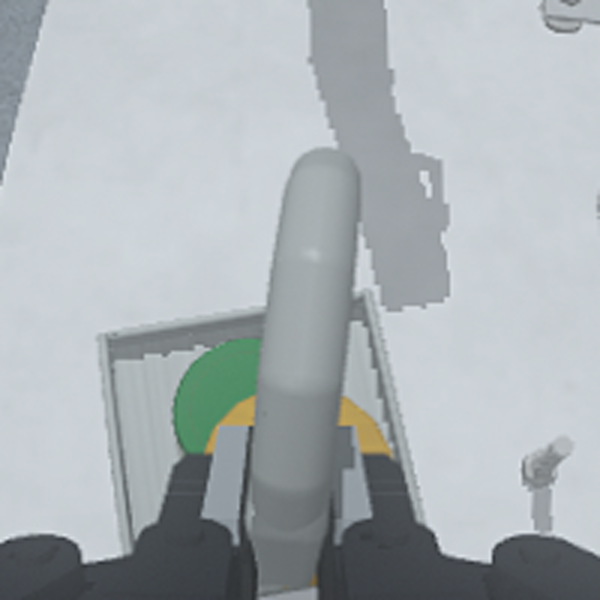

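View pics/s9.png

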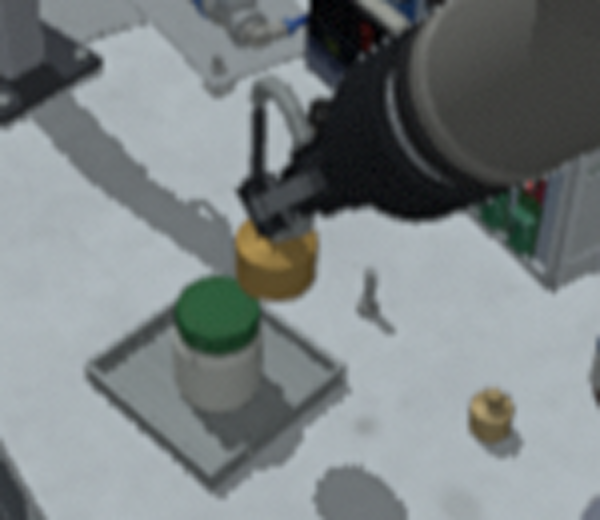

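Call:
carry_out(commands=[0.89,0.33,0.71,0,1,0.89,0.33,0.71,0,1,0.89,0.33,0.71,0,1,0.89,0.33,0.71,0,1,0.89,0.33,0.71,0,1,0.14,0.07,0.79,0,1,0.14,0.07,0.79,0,1,0.14,0.07,0.79,0,1,0,0,0,0,1,0,0,0,0,1])

```text
time_s: 30.85
ee_pos: [0.5774, 0.0687, 0.1377]
ee_rot: [[-0.034, 0.999, -0.031], [0.78, 0.046, 0.624], [0.625, -0.003, -0.781]]
force: [0.2, -0.6, -4.4]
opening: 0.0094
```

Run:
```python
from h import *
s=st();T=wpose();np.save('T10.npy',T);cv2.imwrite('pics/wrist10.png',cams.capture('wrist'));cv2.imwrite('pics/scene10.png',cams.capture('scene'));cv2.imwrite('pics/top10.png',cams.capture('top'))
crop('pics/scene10.png','pics/s10.png',180,80,320,240,3.7)
crop('pics/top10.png','pics/t10.png',160,140,280,230,6)
crop('pics/wrist10.png','pics/w10c.png',150,20,350,280,2.3)
```

```text
30.85 q [-15.7  39.5  45.1  90.8 -59.1  89.9  46.9] p [0.5774 0.0687 0.1377] F [ 0.2 -0.6 -4.4] op 0.0094
[[-0.034  0.999 -0.031]
 [ 0.78   0.046  0.624]
 [ 0.625 -0.003 -0.781]]
```

View pics/w10c.png

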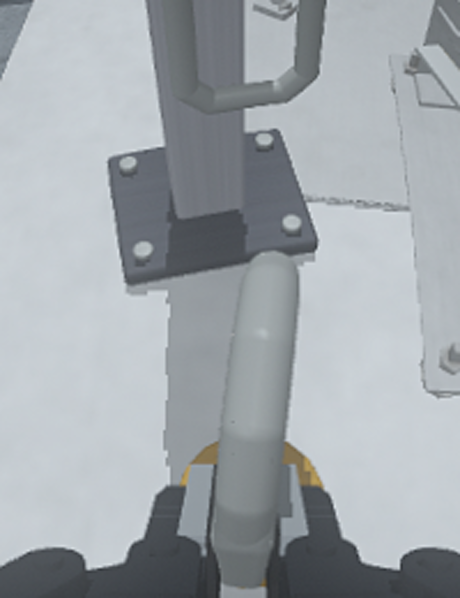

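View pics/s10.png

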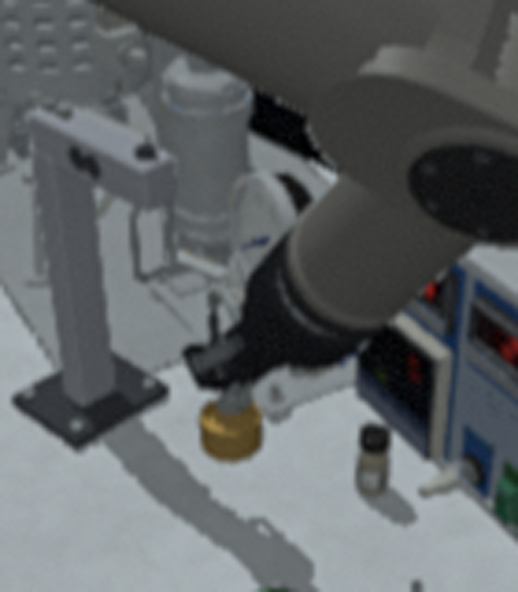

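View pics/t10.png

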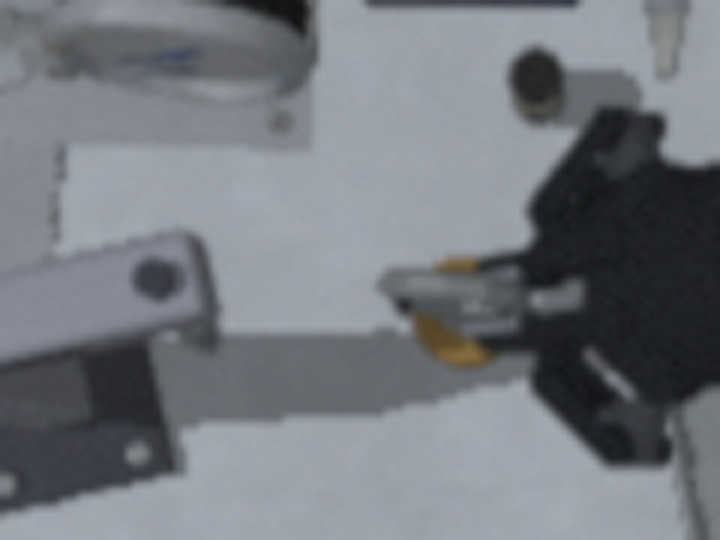

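Run:
```python
from h import *
plan([(None,-.17,3,1),([.5755,.114,.1408],0,5,1),(None,0,2)])
T=np.load('T10.npy')
C=lambda u,v:(150+u/2.3,20+v/2.3)
print([wonz(T,C(*p),.165) for p in[(245,98),(205,105),(290,92)]])
S=lambda u,v:(180+u/3.7,80+v/3.7)
# brass in scene: bottom centre
print(onz('scene',S(231,435),.075), 'hook top scene',onz('scene',S(213,292),.2),'bar',onz('scene',S(150,270),.165))
T2=lambda u,v:(160+u/6,140+v/6)
print('top: hook tip',onz('top',T2(395,283),.19),'spine',onz('top',T2(515,300),.175))
```

```text
[0.0, 0.0, 0.0, -0.057, 1.0] 
[0.0, 0.0, 0.0, -0.057, 1.0] 
[0.0, 0.0, 0.0, -0.057, 1.0] 
[0.29, 0.05, 0.21, 0.0, 1.0] 
[0.29, 0.05, 0.21, 0.0, 1.0] 
[0.29, 0.05, 0.21, 0.0, 1.0] 
[0.29, 0.05, 0.21, 0.0, 1.0] 
[0.29, 0.05, 0.21, 0.0, 1.0] 
[0.0, 0.0, 0.0, 0.0, 1.0] 
[0.0, 0.0, 0.0, 0.0, 1.0] 
end [0.5756 0.1135 0.1408] [[-0.204, 0.979, -0.03], [0.761, 0.178, 0.624], [0.616, 0.104, -0.781]]
[array([0.574747  , 0.17025875, 0.165     ]), array([0.56438428, 0.16712341, 0.165     ]), array([0.58664403, 0.17340514, 0.165     ])]
[0.58264709 0.08440497 0.075     ] hook top scene [0.57292656 0.0823377  0.2       ] bar [0.57231405 0.17585555 0.165     ]
top: hook tip [0.57962303 0.09729428 0.19      ] spine [0.57604491 0.05457931 0.175     ]
```

Call:
carry_out(commands=[0,0,0,-0.06,1,0,0,0,-0.06,1,0.29,0.04,0.21,0,1,0.29,0.04,0.21,0,1,0.29,0.04,0.21,0,1,0.29,0.04,0.21,0,1,0.29,0.04,0.21,0,1,0,0,0,0,1,0,0,0,0,1,0,0,0,0,1])

```text
time_s: 32.25
ee_pos: [0.5759, 0.114, 0.1402]
ee_rot: [[-0.153, 0.988, -0.032], [0.769, 0.139, 0.624], [0.621, 0.071, -0.781]]
force: [-1.3, -0.7, -3.7]
opening: 0.0097
```

Run:
```python
from h import *
s=st();T=wpose();np.save('T11.npy',T);cv2.imwrite('pics/wrist11.png',cams.capture('wrist'));cv2.imwrite('pics/scene11.png',cams.capture('scene'));cv2.imwrite('pics/top11.png',cams.capture('top'))
crop('pics/scene11.png','pics/s11.png',190,90,280,210,5)
crop('pics/top11.png','pics/t11.png',170,150,260,220,8)
crop('pics/wrist11.png','pics/w11c.png',150,20,350,280,2.3)
```

```text
32.25 q [-19.6  37.6  43.7  92.7 -59.5  86.6  50.5] p [0.5759 0.114  0.1402] F [-1.3 -0.7 -3.7] op 0.0097
[[-0.153  0.988 -0.032]
 [ 0.769  0.139  0.624]
 [ 0.621  0.071 -0.781]]
```

View pics/w11c.png

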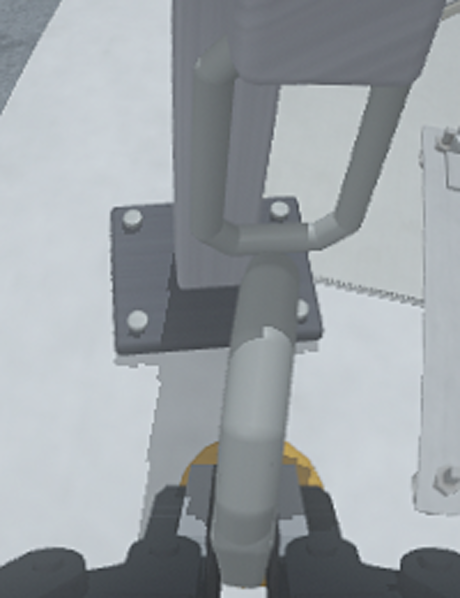

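View pics/s11.png

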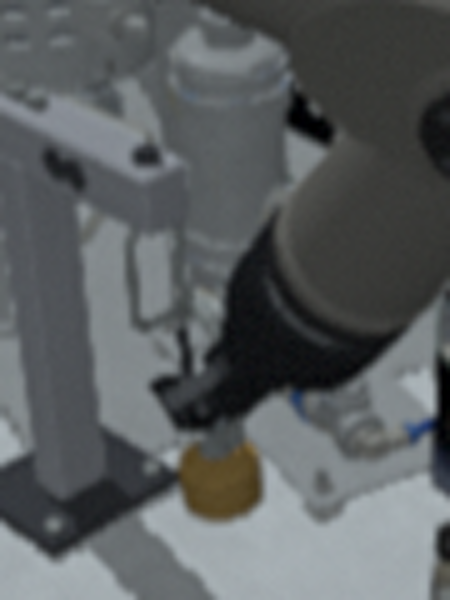

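View pics/t11.png

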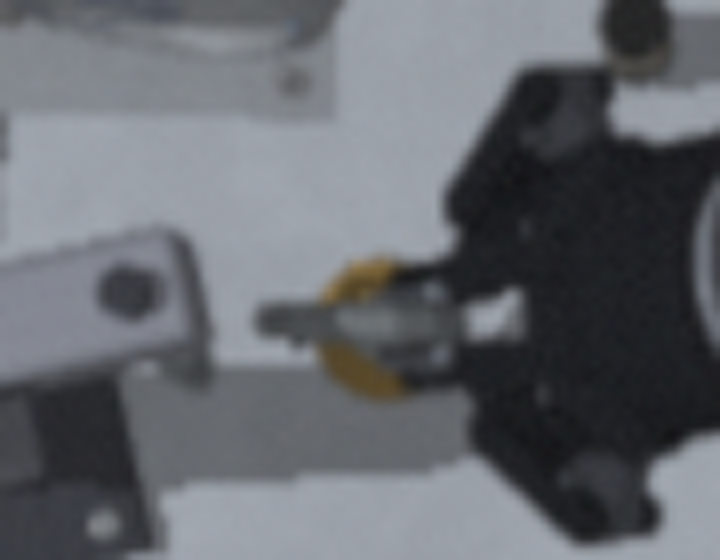

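Run:
```python
from h import *
plan([([.575,.1525,.1405],0,8,1),(None,0,2)])
```

```text
[0.15, 0.02, 0.12, 0.0, 1.0] 
[0.15, 0.02, 0.12, 0.0, 1.0] 
[0.15, 0.02, 0.12, 0.0, 1.0] 
[0.15, 0.02, 0.12, 0.0, 1.0] 
[0.15, 0.02, 0.12, 0.0, 1.0] 
[0.15, 0.02, 0.12, 0.0, 1.0] 
[0.15, 0.02, 0.12, 0.0, 1.0] 
[0.15, 0.02, 0.12, 0.0, 1.0] 
[0.0, 0.0, 0.0, 0.0, 1.0] 
[0.0, 0.0, 0.0, 0.0, 1.0] 
end [0.5744 0.1529 0.1404] [[-0.154, 0.988, -0.032], [0.768, 0.14, 0.625], [0.621, 0.072, -0.78]]
```

Call:
carry_out(commands=[0.15,0.02,0.12,0,1,0.15,0.02,0.12,0,1,0.15,0.02,0.12,0,1,0.15,0.02,0.12,0,1,0.15,0.02,0.12,0,1,0.15,0.02,0.12,0,1,0.15,0.02,0.12,0,1,0.15,0.02,0.12,0,1,0,0,0,0,1,0,0,0,0,1])

```text
time_s: 33.65
ee_pos: [0.5744, 0.1531, 0.14]
ee_rot: [[-0.154, 0.988, -0.032], [0.769, 0.14, 0.624], [0.621, 0.071, -0.781]]
force: [2.3, -2.0, -5.9]
opening: 0.0096
```

Run:
```python
from h import *
s=st();T=wpose();np.save('T12.npy',T);cv2.imwrite('pics/wrist12.png',cams.capture('wrist'));cv2.imwrite('pics/scene12.png',cams.capture('scene'));cv2.imwrite('pics/top12.png',cams.capture('top'))
crop('pics/scene12.png','pics/s12.png',190,90,280,210,5)
crop('pics/top12.png','pics/t12.png',170,150,260,220,8)
crop('pics/wrist12.png','pics/w12c.png',150,20,350,280,2.3)
```

```text
33.65 q [-23.4  36.7  43.1  94.  -60.5  84.1  47.9] p [0.5744 0.1531 0.14  ] F [ 2.3 -2.  -5.9] op 0.0096
[[-0.154  0.988 -0.032]
 [ 0.769  0.14   0.624]
 [ 0.621  0.071 -0.781]]
```

View pics/w12c.png

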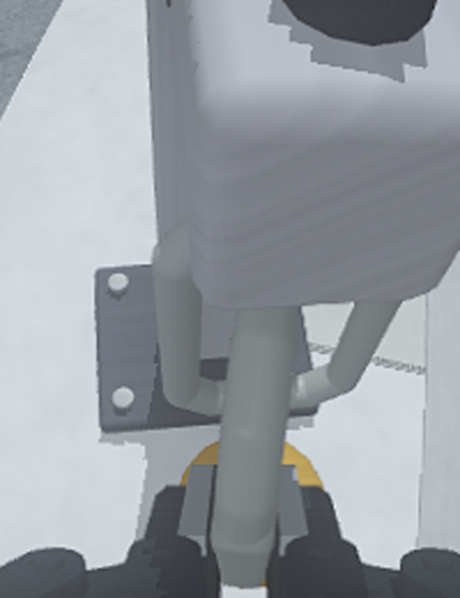

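View pics/s12.png

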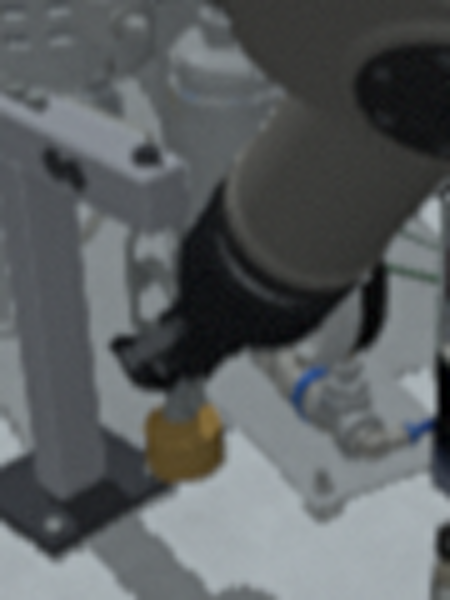

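View pics/t12.png

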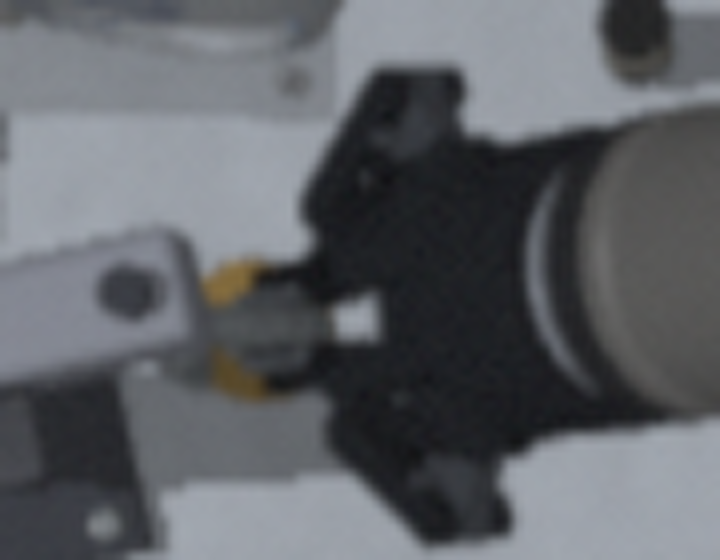

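Run:
```python
from h import *
plan([([.5744,.1535,.1155],0,7,1),(None,0,3)])
```

```text
[-0.09, -0.01, 0.11, 0.0, 1.0] 
[-0.09, -0.01, 0.11, 0.0, 1.0] 
[-0.09, -0.01, 0.11, 0.0, 1.0] 
[-0.09, -0.01, 0.11, 0.0, 1.0] 
[-0.09, -0.01, 0.11, 0.0, 1.0] 
[-0.09, -0.01, 0.11, 0.0, 1.0] 
[-0.09, -0.01, 0.11, 0.0, 1.0] 
[0.0, 0.0, 0.0, 0.0, 1.0] 
[0.0, 0.0, 0.0, 0.0, 1.0] 
[0.0, 0.0, 0.0, 0.0, 1.0] 
end [0.5744 0.1528 0.115 ] [[-0.154, 0.988, -0.032], [0.769, 0.14, 0.624], [0.621, 0.071, -0.781]]
```

Call:
carry_out(commands=[-0.09,-0.01,0.11,0,1,-0.09,-0.01,0.11,0,1,-0.09,-0.01,0.11,0,1,-0.09,-0.01,0.11,0,1,-0.09,-0.01,0.11,0,1,-0.09,-0.01,0.11,0,1,-0.09,-0.01,0.11,0,1,0,0,0,0,1,0,0,0,0,1,0,0,0,0,1])

```text
time_s: 35.05
ee_pos: [0.5744, 0.1532, 0.1157]
ee_rot: [[-0.155, 0.987, -0.032], [0.768, 0.141, 0.625], [0.622, 0.072, -0.78]]
force: [0.3, 0.8, -3.6]
opening: 0.0094
```

Run:
```python
from h import *
s=st();T=wpose();np.save('T13.npy',T);cv2.imwrite('pics/wrist13.png',cams.capture('wrist'));cv2.imwrite('pics/scene13.png',cams.capture('scene'))
crop('pics/scene13.png','pics/s13.png',190,90,280,210,5)
crop('pics/wrist13.png','pics/w13c.png',150,20,350,280,2.3)
```

```text
35.05 q [-22.9  38.4  42.3  95.1 -61.8  82.7  50.2] p [0.5744 0.1532 0.1157] F [ 0.3  0.8 -3.6] op 0.0094
[[-0.155  0.987 -0.032]
 [ 0.768  0.141  0.625]
 [ 0.622  0.072 -0.78 ]]
```

View pics/w13c.png

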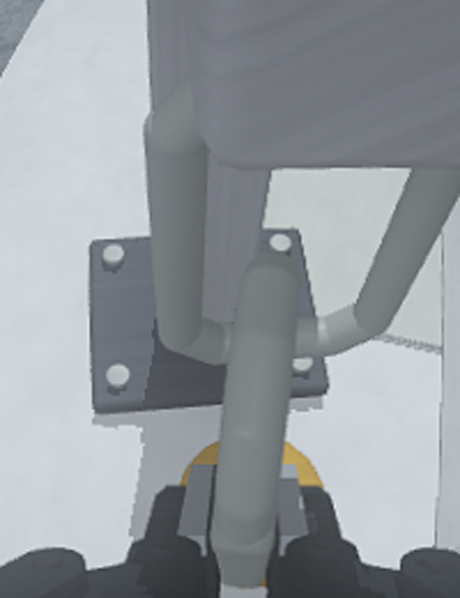

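View pics/s13.png

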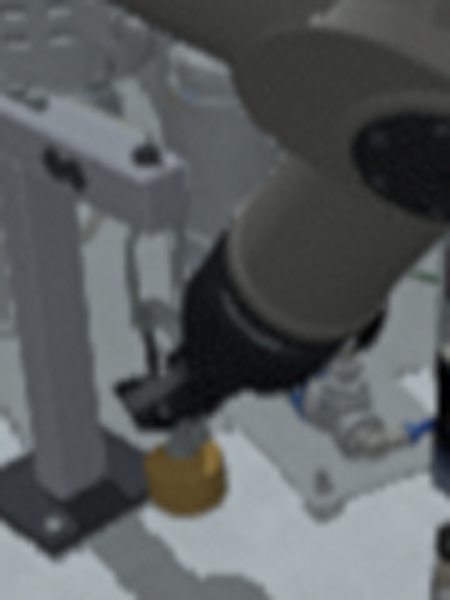

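Run:
```python
from h import *
plan([([.5742,.1592,.1157],0,4,1),([.5742,.1592,.113],0,3,1),(None,0,3)])
```

```text
[0.05, 0.01, 0.04, 0.0, 1.0] 
[0.05, 0.01, 0.04, 0.0, 1.0] 
[0.05, 0.01, 0.04, 0.0, 1.0] 
[0.05, 0.01, 0.04, 0.0, 1.0] 
[-0.03, -0.01, 0.02, 0.0, 1.0] 
[-0.03, -0.01, 0.02, 0.0, 1.0] 
[-0.03, -0.01, 0.02, 0.0, 1.0] 
[0.0, 0.0, 0.0, 0.0, 1.0] 
[0.0, 0.0, 0.0, 0.0, 1.0] 
[0.0, 0.0, 0.0, 0.0, 1.0] 
end [0.574  0.1588 0.1131] [[-0.154, 0.987, -0.032], [0.768, 0.141, 0.625], [0.622, 0.072, -0.78]]
```

Call:
carry_out(commands=[0.05,0.01,0.04,0,1,0.05,0.01,0.04,0,1,0.05,0.01,0.04,0,1,0.05,0.01,0.04,0,1,-0.03,-0.01,0.03,0,1,-0.03,-0.01,0.03,0,1,-0.03,-0.01,0.03,0,1,0,0,0,0,1,0,0,0,0,1,0,0,0,0,1])

```text
time_s: 36.4
ee_pos: [0.5743, 0.1597, 0.1136]
ee_rot: [[-0.155, 0.987, -0.032], [0.767, 0.141, 0.626], [0.623, 0.073, -0.779]]
force: [-0.7, 0.4, 6.3]
opening: 0.01
```

Run:
```python
from h import *
s=st();cv2.imwrite('pics/scene14.png',cams.capture('scene'))
crop('pics/scene14.png','pics/s14.png',200,110,260,200,8)
s=st()
```

```text
36.4 q [-23.4  38.5  42.2  95.4 -62.2  82.2  50.1] p [0.5743 0.1597 0.1136] F [-0.7  0.4  6.3] op 0.01
[[-0.155  0.987 -0.032]
 [ 0.767  0.141  0.626]
 [ 0.623  0.073 -0.779]]
36.45 q [-23.4  38.5  42.2  95.4 -62.2  82.2  50.1] p [0.5743 0.1597 0.1135] F [-0.6  0.3  5. ] op 0.0095
[[-0.155  0.987 -0.032]
 [ 0.767  0.141  0.626]
 [ 0.623  0.073 -0.779]]
```

View pics/s14.png

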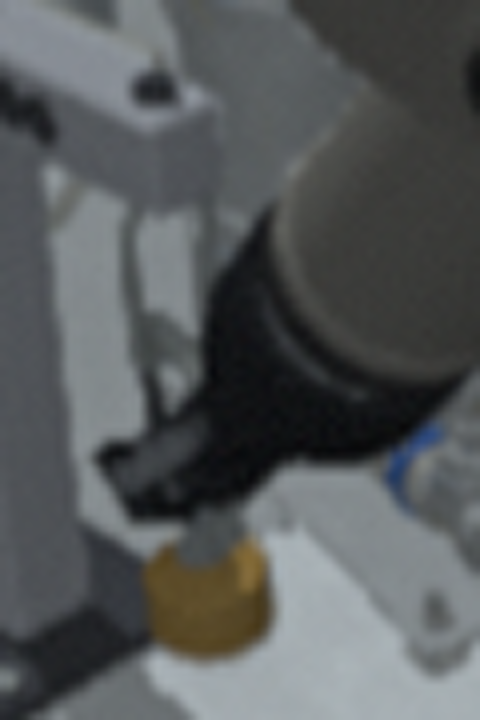

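Call:
carry_out(commands=[0.02,0,-0.03,0,1,0,0,0,0,1,0,0,0,0,0.75,0,0,0,0,0.6,0,0,0,0,0.4,0,0,0,0,0.2,0,0,0,0,0,0,0,0,0,0,0,0,0,0,0,0,0,0,0,0])

```text
time_s: 37.7
ee_pos: [0.574, 0.159, 0.1133]
ee_rot: [[-0.154, 0.988, -0.032], [0.768, 0.14, 0.625], [0.621, 0.072, -0.78]]
force: [-0.3, -0.2, -0.4]
opening: 0.0855
```

Run:
```python
from h import *
s=st();T=wpose();np.save('T15.npy',T);cv2.imwrite('pics/wrist15.png',cams.capture('wrist'));cv2.imwrite('pics/scene15.png',cams.capture('scene'))
crop('pics/scene15.png','pics/s15.png',200,110,260,200,7)
```

```text
37.7 q [-23.4  38.5  42.2  95.4 -62.1  82.1  50. ] p [0.574  0.159  0.1133] F [-0.3 -0.2 -0.4] op 0.0855
[[-0.154  0.988 -0.032]
 [ 0.768  0.14   0.625]
 [ 0.621  0.072 -0.78 ]]
```

View pics/s15.png

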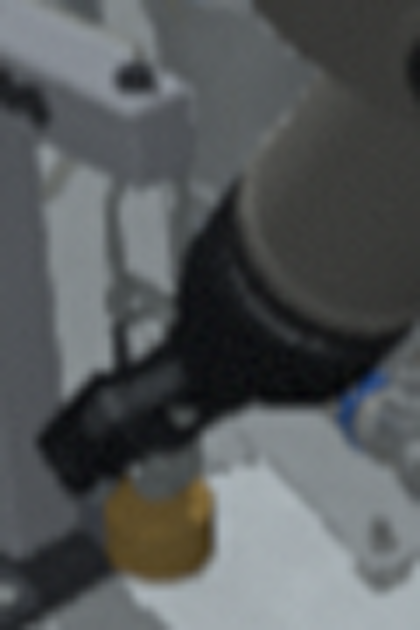

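View pics/wrist15.png

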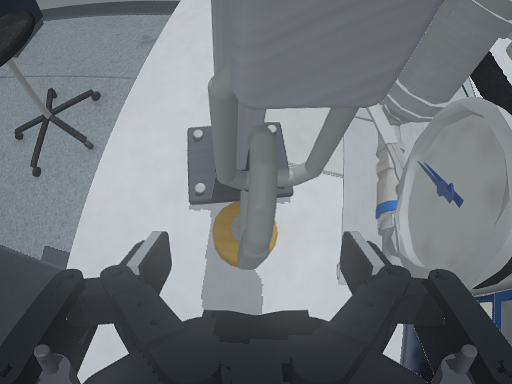

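Call:
carry_out(commands=[0,0,-0.4,0,0,0,0,-0.6,0,0,0,0,-0.8,0,0,0,0,-0.8,0,0,0,0,-0.8,0,0,0,0,-0.8,0,0,0,0,-0.6,0,0,0,0,-0.4,0,0,0,0,0,0,0,0,0,0,0,0])

```text
time_s: 39.05
ee_pos: [0.5778, 0.0785, 0.2142]
ee_rot: [[-0.154, 0.987, -0.034], [0.768, 0.141, 0.625], [0.622, 0.07, -0.78]]
force: [0.1, -0.1, -0.4]
opening: 0.0856
```

Run:
```python
from h import *
s=st();T=wpose();np.save('T16.npy',T);cv2.imwrite('pics/wrist16.png',cams.capture('wrist'));cv2.imwrite('pics/scene16.png',cams.capture('scene'));cv2.imwrite('pics/top16.png',cams.capture('top'))
crop('pics/scene16.png','pics/s16.png',190,100,300,300,3)
crop('pics/wrist16.png','pics/w16.png',150,20,350,280,2.3)
```

```text
39.05 q [-16.9  34.3  45.7  86.4 -56.1  94.4  46.4] p [0.5778 0.0785 0.2142] F [ 0.1 -0.1 -0.4] op 0.0856
[[-0.154  0.987 -0.034]
 [ 0.768  0.141  0.625]
 [ 0.622  0.07  -0.78 ]]
```

View pics/s16.png

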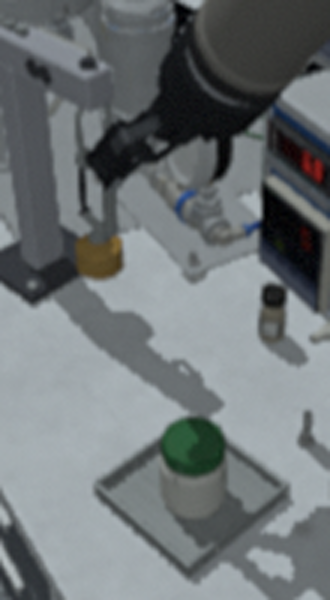

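View pics/w16.png

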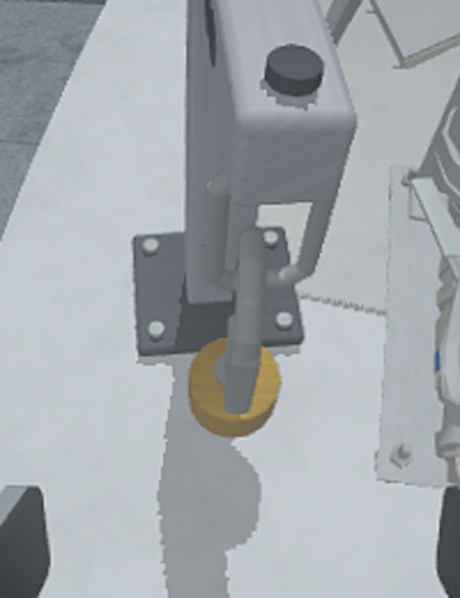

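View pics/top16.png

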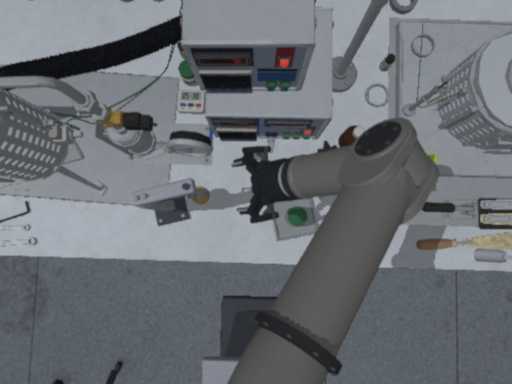

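Call:
carry_out(commands=[0,0,-0.5,0,0,0,0,-0.5,0,0,0,0,0,0,0,0,0,0,0,0,0,0,0,0,0,0,0,0,0,0,0,0,0,0,0,0,0,0,0,0,0,0,0,0,0,0,0,0,0,0])

```text
time_s: 40.45
ee_pos: [0.5789, 0.0621, 0.2342]
ee_rot: [[-0.154, 0.988, -0.032], [0.768, 0.14, 0.625], [0.621, 0.072, -0.78]]
force: [0.4, 0.3, 0.3]
opening: 0.0857
```

Call:
carry_out(commands=[0,0,0,0,0,0,0,0,0,0,0,0,0,0,0,0,0,0,0,0,0,0,0,0,0,0,0,0,0,0,0,0,0,0,0,0,0,0,0,0,0,0,0,0,0,0,0,0,0,0])

```text
time_s: 41.7
ee_pos: [0.5789, 0.0621, 0.2342]
ee_rot: [[-0.154, 0.988, -0.032], [0.768, 0.14, 0.625], [0.621, 0.072, -0.78]]
force: [-0.4, 0.0, 0.6]
opening: 0.0854
```

Run:
```python
from h import *
s=st();a=cams.capture('scene');b=None
for _ in range(6): b=cams.capture('scene')
cv2.imwrite('pics/scene17.png',a);cv2.imwrite('pics/wrist17.png',cams.capture('wrist'))
for im in(a,b):
    h=cv2.cvtColor(im[150:210,200:250],cv2.COLOR_BGR2HSV);m=cv2.inRange(h,(10,80,40),(30,255,255));n,l,ss,c=cv2.connectedComponentsWithStats(m);k=1+np.argmax(ss[1:,4]);print(c[k]+[200,150],ss[k])
crop('pics/scene17.png','pics/s17.png',195,110,255,200,7)
T=wpose();im=cv2.imread('pics/wrist17.png');m=cv2.inRange(cv2.cvtColor(im,cv2.COLOR_BGR2HSV),(40,80,20),(90,255,255));print(m.sum()//255)
```

```text
41.7 q [-15.3  33.9  46.2  84.  -55.4  97.   45.8] p [0.5789 0.0621 0.2342] F [-0.4  0.   0.6] op 0.0854
[[-0.154  0.988 -0.032]
 [ 0.768  0.14   0.625]
 [ 0.621  0.072 -0.78 ]]
[222.28313253 185.43975904] [ 15  29  15  14 166]
[222.3373494  185.46987952] [ 15  29  15  14 166]
221
```

View pics/s17.png

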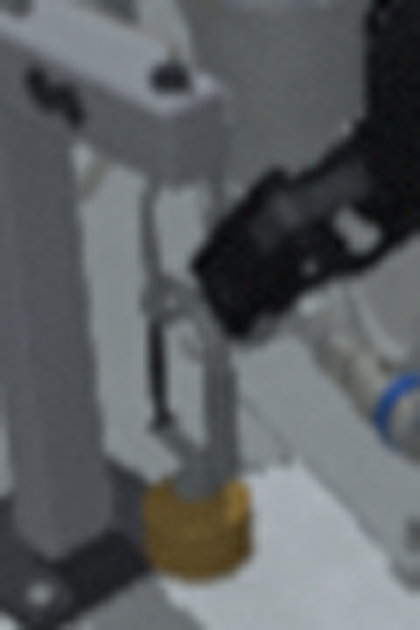

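Between two frames taken 0.3 s apart, the weight does not move. It hangs upright with the bar under the hook's inner top at about (160,300) in the crop, and the dark gate rod stands straight below it, so the gate is shut. The gripper is clear, so I am handing the job in.

```bash
python3 -c "
from cell import job
print(job.sign_off())"
```

```text
the job is handed in; nothing more can be done
None
```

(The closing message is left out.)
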